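# Put the microscopy supplies back in their marked places

## Task

Put each of the four slide-preparation supplies in its own place: stand the blue-capped bottle in the blue cup and the brown, black-capped bottle in the orange cup, set the pink petri dish in the middle of the white ring on the pink pad, and press the green cover-glass box down into the green dock until both tabs have snapped over its lid. Keep the bottles upright and the dish level on the way, and leave the orange cover-glass box and the white-capped bottle where they are.

Things in the scene. Friction and masses are not known exactly. Their poses are not given: they have to be found in the camera images.
- dye_bottle: Small white plastic reagent bottle with a blue screw cap and blue band, round, 36 mm diameter (up to 73 mm high), 85 mm high with its 22 mm wide cap, 80 g, standing. Origin at the centre of its underside, z up.
- oil_bottle: Small brown reagent bottle with a black screw cap and orange-banded label, round, 30 mm diameter (up to 60 mm high), 70 mm high with its 18 mm wide cap, 45 g, standing. Origin at the centre of its underside, z up.
- green_box: Small square cover-glass box, white lid with a green stripe over a dark green base, 50 x 50 x 20 mm, 50 g, closed (lid fixed). Origin at the centre of its underside; x and y square to its sides, z up. (A similar box in orange is a bystander.)
- pink_dish: Round clear petri dish with pale pink contents (nearly white from above; the only dish here) and a lid that stays on, 58 mm diameter and 13 mm high where it can be gripped (61 x 16 mm overall), 30 g. Origin at the centre of its underside, z up.
- blue_cup: Blue round open cup fixed to the worktop, the holder of the blue-capped bottle: inside diameter 50 mm, wall 4 mm, rim 22 mm above the worktop, inner floor 4 mm above it; a 3 mm high foot flange of 68 mm diameter. Origin at the centre of its underside, z up.
- orange_cup: Orange round open cup fixed to the worktop, the holder of the brown bottle: inside diameter 44 mm, wall 4 mm, rim 22 mm above the worktop, inner floor 4 mm above it; a 3 mm high foot flange of 62 mm diameter. Origin at the centre of its underside, z up.
- pink_pad: Pink round pad, 80 mm diameter, fixed to the worktop, with a flush white ring outline (72 mm outside diameter) in its middle; the place of the pink dish. Its top is 4 mm above the worktop. Origin at the centre of its underside, z up.
- green_dock: Green fixed dock, plate 84 (x) x 44 (y) x 3 mm. Two white sprung tabs, 20 mm wide, face along x: 63 mm apart at the tops (40 mm up), 45 mm at ledges (undersides 24 mm up), 51.6 mm below. The box, square to it, fingers across its open y sides, pressed down with 10-20 N, spreads them and snaps in (top 23 mm up, on the plate). 22 mm green posts behind the tabs. Origin: centre of underside, z up.
- orange_box: BYSTANDER, leave alone: square cover-glass box like the green one but orange, 50 x 50 x 20 mm. Origin at the centre of its underside.
- buffer_bottle: BYSTANDER, leave alone: white bottle with a white cap and blue-green band, 45 mm diameter, 110 mm high, standing. Origin at the centre of its underside.
Things that resemble listed ones, but are neither listed nor needed, are in the scene too. Leave any purple or red look-alike of the oil_bottle alone.

How it is judged:
By the outcome, as a careful person would: the job done as asked, in the order asked, and still so for the second after the job is handed in, with the robot touching nothing.
It also fails if it takes over 102 s, if anything falls off the work surface, if the arm or the gripper's body presses on something with over 40 N, if the wrist force passes 120 N, or if a joint passes its speed limit or range.

## Robot

A 6-joint arm with a two-finger parallel gripper is mounted at the origin on a cart in front of the work surface, level with it; the furniture and walls round the work are solid. World frame = base frame: x ahead of the robot, y to its left, z up, the work surface at z = 0. Lengths are in m, angles in rad, forces in N, time in s.
With the tool pointing down it reaches from about 0.35 to 0.975 m from the base axis. Payload 4.9 kg.
Tool frame: the origin (TCP) lies midway between the tips of the shut fingers; the grasp point (between the pads) lies 19 mm behind it; z points along the fingers, y is the line along which they close (so a half turn about z gives the same grasp; the last joint's range is limited). The gripper opens to 85 mm and grips with 20 to 120 N. Pads are 22 mm wide; open, the fingers measure 114 mm over their backs; the gripper's body (76 mm by 85 mm) begins 54 mm behind the grasp point. The pads swing forward as they close: fully open they stand 13 mm farther back than shut.
Start: joints at [-1.221, 0.053, 1.613, -0, 1.476, -0.119], TCP at [0.282, -0.558, 0.194] pointing down, gripper open.
Joint ranges: [-3.01, 3.01], [-1.01, 2.22], [0.06, 2.58], [-1.02, 4.17], [0.09, 2.62], [-3.14, 3.14]. Speed limits (rad/s): [2.57, 2.57, 3.14, 3.14, 3.14, 3.14].

## Interface

Orientations are given as a rotation vector (axis times angle).
In Python, from station import ctrl, optics, job gives the robot as it stands.
- The arm moves only by the shell command python3 -m jog 'ROWS' [OPENING] [FORCE]. ROWS is JSON, a list of rows, each a list of 2 entries, a list of its own where there are three numbers: the shift along the tool's x, y, z in m, then the turn, a rotation vector about the tool's x, y, z in rad. A call has 1 to 5 rows; each row is the pose to reach, as a shift and turn from the pose commanded when the call began, along the tool's axes at that moment; what a row does not reach only later rows make up. A row lasts 1/10 s, in which the tool goes at most 50 mm and 8.59 degrees, less where a joint would pass 70% of its speed; a pose out of reach is approached as far as the arm can. A call with a gripper value outside its range is refused whole. OPENING is the opening, from 0 (shut) to 1 (fully open), set as the call begins (- or left out, the last holds). The fingers move at their own pace and stop on an object; FORCE is the grip in N (left out, the last holds). Time passes only in rows, so rows that repeat a pose let the fingers close. It gives the time, the measured TCP pose, the force, the opening and the grip force at its end, in the units of the state.
- ctrl.get_obs(): the state, without advancing time (a new reading comes with each control period).
- optics.get_image(name): name is "side" or "top"; returns a dict with "image" (384x512x3 uint8, blue, green, red), "fx", "fy", "cx", "cy" (pixels), "rvec" (rotation vector, rad) and "tvec" (3), from world to camera coordinates, as OpenCV has them. Camera axes: x right, y down, z forward; pixel columns grow to the right and rows downward; lengths in m; the calibration is good to about 2 mm. A picture is of the moment at which its call begins. There is no depth.
- job.finish_job(): hands the job in; it is judged then, once.
The state is a dict: "t": time; "q": joint angles; "dq": joint speeds; "effort": joint torques, N m; "tool_pos": TCP position; "tool_rot": TCP orientation; "contact_force": force on the tool from outside, world axes, zero at the start; "wrist_torque": the same for the moment, N m; "opening": finger opening in m; "grip_force": force on a finger pad.
Only numpy, scipy, OpenCV 4.12 (cv2) and the standard library are available. Lean on these libraries where they do the work, as an engineer would, in place of code of your own. Each camera call takes 0.05 s, during which the arm holds its last target. There are 200 camera calls.

## Working session

There is one attempt and no reset: what is moved stays moved. The work goes in short steps, Python scripts to look and compute and a shell command to move; the robot and the scene stay as the last step left them, time stands still between calls to the robot, and variables do not carry over. Pictures are saved under pics/ and viewed, at most 14 in all, crops included, and the job is handed in when it is done.

```bash
mkdir -p pics; ls
python3 - <<'E'
from station import ctrl, optics
import cv2,numpy as np
o=ctrl.get_obs(); print({k:np.round(v,3).tolist() for k,v in o.items()})
for n in("top","side"):
    d=optics.get_image(n); cv2.imwrite(f"pics/{n}0.png",d["image"]); print(n,{k:np.round(v,4).tolist() for k,v in d.items() if k!="image"})
E
```

```text
pics
{'t': 0.0, 'q': [-1.221, 0.053, 1.614, 0.0, 1.476, -0.119], 'dq': [-0.001, 0.001, 0.0, -0.0, 0.002, 0.001], 'effort': [0.0, -39.368, -37.018, -0.0, 0.007, 0.0], 'tool_pos': [0.282, -0.557, 0.192], 'tool_rot': [-3.054, -0.729, 0.0], 'contact_force': [-1.022, 0.456, 0.008], 'wrist_torque': [0.002, 0.004, 0.012], 'grip_force': 0.0, 'opening': 0.086}
top {'fx': 372.3452, 'fy': 372.3452, 'cx': 250.6792, 'cy': 193.4492, 'rvec': [2.1622, -2.1636, 0.1263], 'tvec': [0.0677, 0.5848, 1.0381]}
side {'fx': 452.3892, 'fy': 452.3892, 'cx': 244.7762, 'cy': 194.0985, 'rvec': [2.3379, 0.0905, -0.0427], 'tvec': [-0.579, 0.0388, 1.1169]}
```

View pics/top0.png

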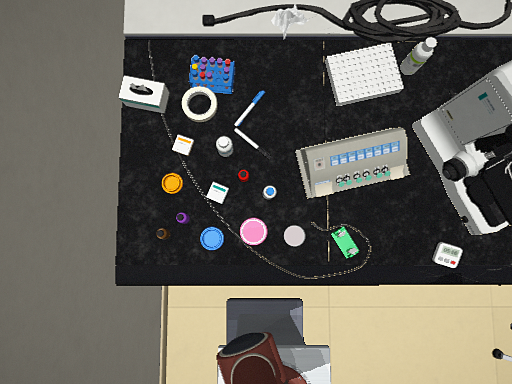

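View pics/side0.png

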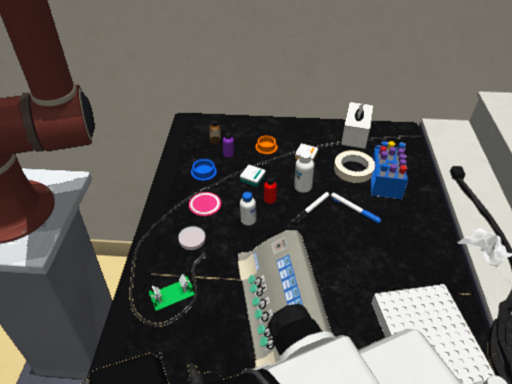

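The top view shows these candidates:
- **Dye bottle:** blue cap at (270,192). The white-capped bystander is at (224,146).
- **Oil bottle:** brown at (162,233). The look-alikes are purple at (182,217) and red at (243,175).
- **Green box:** (218,192). The orange box is at (183,145).
- **Dish:** (294,236), the only one.
- **Places:** blue cup (212,238), orange cup (172,183), pad (253,231), dock (345,242).

In the side view the same things sit at:
- **Supplies:** dye (248,208), oil (215,131), box (253,175), dish (192,238).
- **Places:** blue cup (204,169), orange cup (267,144), pad (205,204), dock (172,295).

I'll check these in close crops.

Run:
```python
import cv2,numpy as np
t=cv2.imread("pics/top0.png")[125:275,140:380]; s=cv2.imread("pics/side0.png")[110:320,130:330]
a=cv2.resize(t,(800,500),interpolation=cv2.INTER_CUBIC); b=cv2.resize(s,(570,600),interpolation=cv2.INTER_CUBIC)
cv2.imwrite("pics/tc.png",a); cv2.imwrite("pics/sc.png",b)
```

```text
(no output)
```

View pics/tc.png

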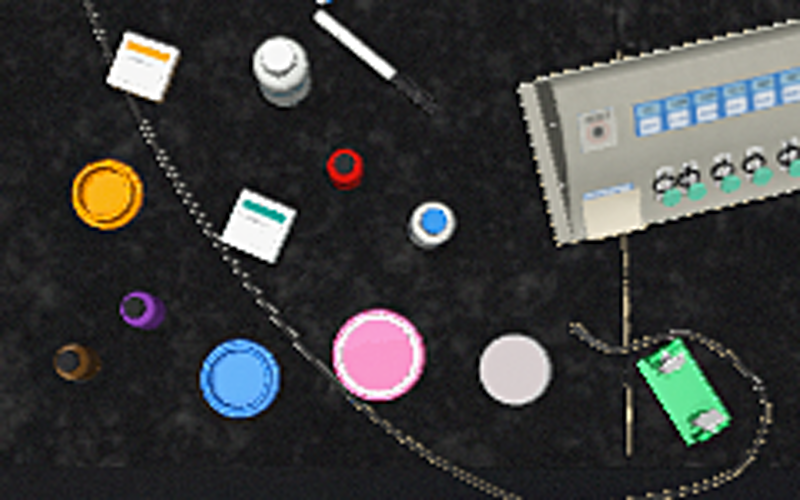

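View pics/sc.png

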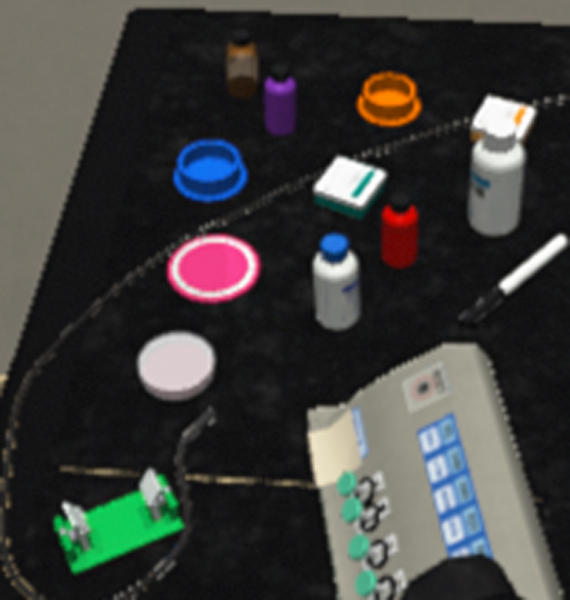

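The crops confirm the choices: a brown bottle with a black cap at top (162,233), a blue cap at (270,192), a box with a teal stripe at (218,192), a dish at (294,236) and a green dock at (345,242). Next I'll measure them.

```bash
cat > h.py <<'E'
import cv2,numpy as np
from scipy.spatial.transform import Rotation as R
from station import ctrl, optics
def ray(d,p):
    Rm=R.from_rotvec(d["rvec"]).as_matrix(); c=-Rm.T@d["tvec"]
    return c,Rm.T@np.array([(p[0]-d["cx"])/d["fx"],(p[1]-d["cy"])/d["fy"],1.])
def onz(d,p,z):
    c,v=ray(d,p); return (c+v*(z-c[2])/v[2])[:2]
def tri(d1,p1,d2,p2):
    (a,u),(b,v)=ray(d1,p1),ray(d2,p2); u/=np.linalg.norm(u); v/=np.linalg.norm(v)
    s=np.linalg.lstsq(np.c_[u,-v],b-a,rcond=None)[0]
    P,Q=a+u*s[0],b+v*s[1]; return (P+Q)/2,np.linalg.norm(P-Q)
def blob(img,roi,lo,hi):
    x,y,w,h=roi; m=cv2.inRange(cv2.cvtColor(img[y:y+h,x:x+w],cv2.COLOR_BGR2HSV),lo,hi)
    cs=cv2.findContours(m,cv2.RETR_EXTERNAL,cv2.CHAIN_APPROX_NONE)[0]
    c=max(cs,key=cv2.contourArea)+np.array([x,y]); M=cv2.moments(c)
    return np.array([M["m10"]/M["m00"],M["m01"]/M["m00"]]),c
def goal(xyz,yaw,tag=""):
    "shift in tool axes from the present pose to TCP xyz, tool y axis along world heading yaw (mod pi)"
    o=ctrl.get_obs(); T=R.from_rotvec(o["tool_rot"]); y=T.apply([0,1,0])
    now=np.arctan2(y[1],y[0]); d=(yaw-now+np.pi/2)%np.pi-np.pi/2
    print(tag,"shift",np.round(T.inv().apply(np.array(xyz)-o["tool_pos"]),3),"turn z",round(-d,3),"q6",o["q"][5].round(2))
E
cat > m.py <<'E'
from h import *
T,S=optics.get_image("top"),optics.get_image("side")
B=((100,120,60),(125,255,255));O=((8,150,120),(22,255,255));P=((140,60,100),(179,255,255));G=((45,120,60),(80,255,255));W=((0,0,140),(179,60,255))
items={"dyecap":((258,180,24,24),(238,188,20,16),B),"bluecup":((192,218,40,40),(186,152,36,32),B),"orangecup":((155,166,36,36),(250,130,34,28),O),
"pad":((232,210,42,42),(184,188,42,32),P),"dish":((280,222,28,28),(176,224,34,30),W),"dock":((325,220,40,44),(144,270,56,42),G),"boxlid":((203,176,32,32),(238,162,32,26),W)}
for k,(r1,r2,c) in items.items():
    p,c1=blob(T["image"],r1,*c); q,c2=blob(S["image"],r2,*c)
    X,e=tri(T,p,S,q); print(k,p.round(1),q.round(1),"tri",X.round(4),"gap",e.round(4),"rect",[np.round(v,1).tolist() for v in cv2.minAreaRect(c1)],"area",cv2.contourArea(c1),cv2.contourArea(c2))
for n,d,p in(("oil",T,(162,233)),):
    x,y=p; print(cv2.cvtColor(d["image"][y-9:y+10,x-9:x+14],cv2.COLOR_BGR2HSV)[:,:,2])
E
python3 m.py
```

```text
dyecap [269.8 190.9] [246.9 195.7] tri [0.5859 0.0144 0.078 ] gap 0.0022 rect [[270.0, 190.5], [6.0, 7.0], 0.0] area 32.5 72.5
bluecup [211.6 238.1] [203.2 169.4] tri [0.4559 0.1811 0.0054] gap 0.0026 rect [[211.5, 238.0], [23.3, 23.3], 45.0] area 431.0 452.0
orangecup [172.1 183. ] [266.1 144.6] tri [0.6187 0.2998 0.0067] gap 0.0011 rect [[172.0, 183.0], [20.0, 20.0], 90.0] area 293.5 299.5
pad [253.2 231.1] [204.5 203.4] tri [ 0.4763  0.0598 -0.0012] gap 0.0025 rect [[253.5, 231.0], [26.0, 27.0], 90.0] area 567.0 585.0
dish [294.  235.4] [191.3 236.4] tri [ 0.4635 -0.0589  0.0093] gap 0.0028 rect [[294.0, 235.5], [19.0, 20.0], 90.0] area 315.0 393.5
dock [343.8 240.7] [171.4 295. ] tri [ 0.4464 -0.2077 -0.0062] gap 0.006 rect [[344.9, 242.1], [31.0, 15.6], 57.5] area 366.5 606.5
boxlid [217.  192.3] [252.3 173. ] tri [0.5891 0.1656 0.015 ] gap 0.0027 rect [[216.0, 191.9], [19.6, 17.1], 23.2] area 268.5 242.5
[[ 30  25  25  26  34  37  28  28  22  19  31  30  29  34  38  31  23  29
   21  28  29  26  24]
 [ 29  28  21  28  34  27  29  26  27  27  29  23  29  31  34  31  26  21
   27
[... 967 characters left out ...]
 28  28  26  36  32]
 [ 26  27  27  21 129 135  97  71  55 102 104  96  62  39  46  47  45  23
   25  26  29  29  31]
 [ 34  29  29  24  17 115 160 158 122 101  93  70  40  43  51  44  34  31
   19  23  26  29  33]
 [ 35  32  33  31  26  19  45  95 114  90  66  54  57  58  40  29  30  25
   23  16  23  30  26]
 [ 35  32  31  29  28  21  24  25  24  21  44  48  39  32  27  30  21  28
   23  26  32  28  31]
 [ 32  29  35  33  27  18  26  26  26  26  24  27  25  31  28  28  28  25
   25  26  34  30  22]
 [ 27  23  28  29  26  26  23  26  25  28  31  27  27  30  27  24  22  27
   30  29  34  32  28]
 [ 31  28  23  21  27  36  37  28  28  29  27  21  29  31  25  28  30  31
   31  24  28  37  30]]
```

```bash
cat > m2.py <<'E'
from h import *
T,S=optics.get_image("top"),optics.get_image("side")
W=((0,0,110),(179,255,255))
p,c=blob(T["image"],(203,176,32,32),*W); q,c2=blob(S["image"],(238,162,32,26),(0,0,130),(179,80,255))
r=cv2.minAreaRect(c); bp=cv2.boxPoints(r); w=np.array([onz(T,x,.02) for x in bp])
print("box",onz(T,r[0],.02),w.round(3).tolist(),[np.degrees(np.arctan2(*(w[(i+1)%4]-w[i])[::-1])).round(1) for i in range(4)], [np.linalg.norm(w[(i+1)%4]-w[i]).round(3) for i in range(4)])
print("oil",tri(T,(159.7,233),S,(214.6,123.3)),onz(T,(159.7,233),.07),onz(S,(214.6,123.3),.07))
for n,d,(x,y,w,h) in(("T",T,(325,220,44,44)),("S",S,(144,268,56,44))):
    i=d["image"][y:y+h,x:x+w]; m=cv2.inRange(cv2.cvtColor(i,cv2.COLOR_BGR2HSV),(0,0,110),(179,70,255))
    k,_,st,ce=cv2.connectedComponentsWithStats(m)
    for j in range(1,k):
        if st[j,4]>6: print(n,(ce[j]+[x,y]).round(1),st[j]+[x,y,0,0,0])
    cv2.imwrite(f"pics/d{n}.png",cv2.resize(i,None,fx=8,fy=8,interpolation=cv2.INTER_NEAREST))
a,b=[cv2.imread(f"pics/d{n}.png") for n in "TS"]
H=352; cv2.imwrite("pics/dd.png",np.hstack([a[:H],b[:H]]))
print("dye",onz(T,(269.8,190.9),.085)," cup",onz(T,(211.6,238.1),.015),onz(T,(172.1,183),.015),"pad",onz(T,(253.2,231.1),.004),"dish",onz(T,(294,235.4),.016))
E
python3 m2.py
```

```text
box [0.59105609 0.1675529 ] [[0.581, 0.204], [0.627, 0.182], [0.601, 0.131], [0.556, 0.154]] [np.float64(-25.8), np.float64(-116.7), np.float64(153.9), np.float64(63.4)] [np.float64(0.051), np.float64(0.057), np.float64(0.051), np.float64(0.056)]
oil (array([0.47095127, 0.31990343, 0.05827352]), np.float64(0.0013702911409943302)) [0.47151169 0.31721995] [0.47297679 0.303201  ]
T [327.3 223.7] [327 221   2   7  10]
T [341.2 233.3] [338 230   8   7  33]
T [352.5 250.6] [348 248  10   7  39]
S [183.  280.8] [179 274  11  14  77]
S [156.1 291.5] [152 286   9  13  64]
dye [0.58595235 0.01497762]  cup [0.45727568 0.18025337] [0.61805129 0.29807653] pad [0.4774666 0.0599829] dish [ 0.46485396 -0.05776666]
```

View pics/dd.png

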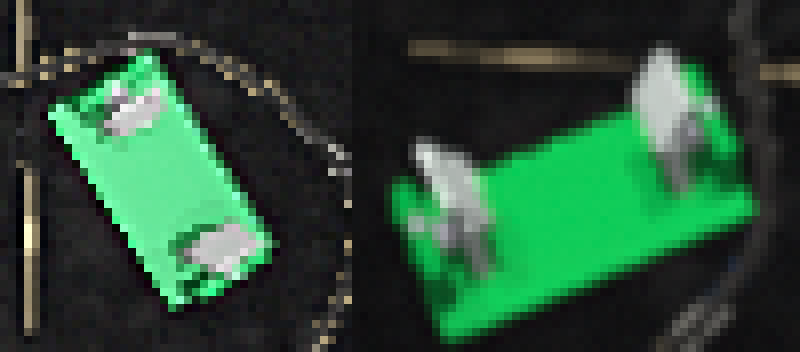

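```bash
cat > m3.py <<'E'
from h import *
T,S=optics.get_image("top"),optics.get_image("side")
A=lambda a,b:np.degrees(np.arctan2(b[1]-a[1],b[0]-a[0])).round(1)
c=[onz(T,p,.003) for p in((343.5,226.5),(331.2,233.5),(346.5,258.5),(359,250.6))]
print(np.round(c,4).tolist(),np.mean(c,0),A(c[2],c[1]),A(c[3],c[0]),A(c[0],c[1]),A(c[3],c[2]),np.linalg.norm(c[0]-c[3]),np.linalg.norm(c[1]-c[2]),np.linalg.norm(c[0]-c[1]))
s=[onz(S,p,.003) for p in((155.6,310.5),(194.4,294.3))]; print(np.round(s,4).tolist(),A(*s),np.linalg.norm(s[0]-s[1]))
m=cv2.inRange(cv2.cvtColor(T["image"][220:264,325:369],cv2.COLOR_BGR2HSV),(45,120,60),(80,255,255))
c=[c for c in cv2.findContours(m,0,1)[0] if len(c)>10][0]; r=cv2.minAreaRect(c); print(r, onz(T,np.array(r[0])+[325,220],.003))
t=[tri(T,a,S,b) for a,b in(((341.2,233.3),(183,280.8)),((352.5,250.6),(156.1,291.5)))]; print("tabs",t,"mid",(t[0][0]+t[1][0])/2)
o=ctrl.get_obs(); print(R.from_rotvec(o["tool_rot"]).as_matrix().round(3).tolist())
goal((0.586,0.0145,0.2),0,"dye")
E
python3 m3.py
```

```text
[[0.4907, -0.2048], [0.4703, -0.1682], [0.3981, -0.2108], [0.4208, -0.2479]] [ 0.44499433 -0.20794473] 30.5 31.6 119.1 121.4 0.08213605957637876 0.08383552096137627 0.04189209093719871
[[0.421, -0.2527], [0.4928, -0.209]] 31.4 0.08400069161054864
((19.944116592407227, 22.1264705657959), (30.98538589477539, 15.569388389587402), 57.528804779052734) [ 0.44527951 -0.2077067 ]
tabs [(array([ 0.46946492, -0.19248067,  0.02499943]), np.float64(0.0025836333586824706)), (array([ 0.42026466, -0.22310113,  0.02614759]), np.float64(0.0029211311216553806))] mid [ 0.44486479 -0.2077909   0.02557351]
[[0.892, 0.452, -0.0], [0.452, -0.892, 0.0], [0.0, -0.0, -1.0]]
dye shift [ 0.529 -0.373 -0.007] turn z -1.102 q6 -0.12
```

```bash
cat > g.py <<'E'
import sys
from h import *
a=list(map(float,sys.argv[1:])); goal(a[:3],np.radians(a[3]))
E
python3 -m jog '[[[0.267,-0.266,0],[0,0,0]],[[0.267,-0.266,0],[0,0,0]],[[0.267,-0.266,0],[0,0,0]],[[0.267,-0.266,0],[0,0,0]],[[0.267,-0.266,0],[0,0,0]]]' 1 30
python3 g.py 0.586 0.0145 0.2 -32
```

```text
t: 0.9
tool_pos: [0.3609, -0.3183, 0.1936]
tool_rot: [3.056, 0.729, 0.001]
contact_force: [1.4, -0.1, -0.0]
opening: 0.0854
grip_force: 0.0
 shift [ 0.351 -0.195 -0.006] turn z -0.544 q6 0.22
```

```bash
python3 -m jog '[[[0.18,-0.1,0],[0,0,-0.54]],[[0.18,-0.1,0],[0,0,-0.54]],[[0.18,-0.1,0],[0,0,-0.54]],[[0.18,-0.1,0],[0,0,-0.54]],[[0.18,-0.1,0],[0,0,-0.54]]]'
python3 g.py 0.586 0.0145 0.2 -32
```

```text
t: 1.4
tool_pos: [0.478, -0.1454, 0.1938]
tool_rot: [-2.744, -1.529, -0.002]
contact_force: [-0.2, -0.1, -0.9]
opening: 0.0855
grip_force: 0.0
 shift [ 0.193  0.008 -0.006] turn z 0.004 q6 0.11
```

```bash
python3 -m jog '[[[0.193,0.008,0],[0,0,0]],[[0.193,0.008,0.0],[0,0,0]],[[0.193,0.008,0],[0,0,0]],[[0.193,0.008,0],[0,0,0]],[[0.193,0.008,0.06],[0,0,0]]]'
python3 g.py 0.586 0.0145 0.035 -32
python3 - <<'E'
from h import *
T,S=optics.get_image("top"),optics.get_image("side")
a=cv2.resize(T["image"][140:260,180:340],(640,480)); b=cv2.resize(S["image"][80:240,140:340],(160*4,120*4))
cv2.imwrite("pics/e.png",np.hstack([cv2.resize(a,(400,300)),cv2.resize(b,(400,300))]))
E
```

```text
t: 1.9
tool_pos: [0.5936, 0.0121, 0.1518]
tool_rot: [2.739, 1.519, 0.023]
contact_force: [0.8, -1.5, -0.1]
opening: 0.0856
grip_force: 0.0
 shift [-0.003 -0.01   0.117] turn z 0.0 q6 0.45
```

View pics/e.png

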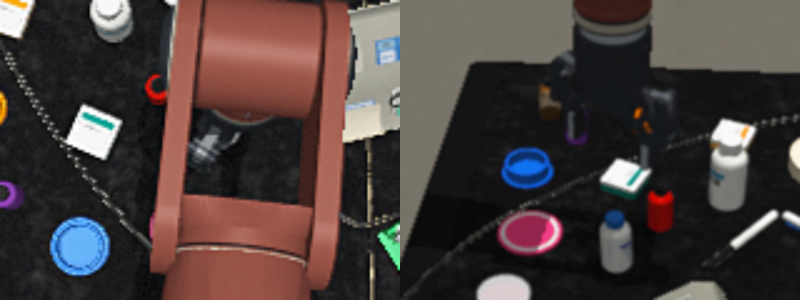

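The side view (right half) shows the open fingers at about (605,140) of the picture, above and behind the blue cap at (615,215). That fits a hover at 0.15 m, so I'll descend.

```bash
python3 -m jog '[[[-0.003,-0.01,0.03],[0,0,0]],[[-0.003,-0.01,0.04],[0,0,0]],[[-0.003,-0.01,0.04],[0,0,0]]]'
python3 g.py 0.586 0.0145 0.035 -32
```

```text
t: 2.3
tool_pos: [0.5743, 0.0115, 0.1025]
tool_rot: [-2.75, -1.516, 0.004]
contact_force: [-0.2, 0.6, -0.8]
opening: 0.0853
grip_force: 0.0
 shift [0.009 0.008 0.067] turn z -0.005 q6 0.45
```

```bash
python3 -m jog '[[[0.009,0.008,0],[0,0,0]],[[0.009,0.008,0],[0,0,0]]]'; python3 g.py 0.586 0.0145 0.035 -32;python3 g.py 0.586 0.0145 0.035 -32
```

```text
t: 2.5
tool_pos: [0.59, 0.0152, 0.1061]
tool_rot: [2.749, 1.516, 0.006]
contact_force: [0.8, 0.6, 0.3]
opening: 0.0851
grip_force: 0.0
 shift [-0.003 -0.003  0.071] turn z -0.004 q6 0.46
 shift [-0.003 -0.003  0.071] turn z -0.004 q6 0.46
```

```bash
python3 -m jog '[[[-0.002,-0.002,0.03],[0,0,0]],[[-0.002,-0.002,0.05],[0,0,0]],[[-0.002,-0.002,0.07],[0,0,0]],[[-0.002,-0.002,0.07],[0,0,0]],[[-0.002,-0.002,0.07],[0,0,0]]]'
python3 g.py 0.586 0.0145 0.035 -32
python3 -m jog '[[[0,0,0],[0,0,0]],[[0,0,0],[0,0,0]],[[0,0,0],[0,0,0]],[[0,0,0],[0,0,0]],[[0,0,0],[0,0,0]]]' 0.3 30
python3 - <<'E'
from h import *
S=optics.get_image("side")
cv2.imwrite("pics/f.png",cv2.resize(S["image"][120:260,180:340],(640,560)))
E
```

```text
t: 3.0
tool_pos: [0.5853, 0.0148, 0.0346]
tool_rot: [2.75, 1.518, 0.001]
contact_force: [0.5, -0.1, 1.2]
opening: 0.0852
grip_force: 0.0
 shift [ 0.     0.001 -0.   ] turn z -0.004 q6 0.46
t: 3.5
tool_pos: [0.5846, 0.015, 0.0338]
tool_rot: [2.75, 1.518, 0.001]
contact_force: [0.0, -0.3, -0.1]
opening: 0.0253
grip_force: 0.1
```

View pics/f.png

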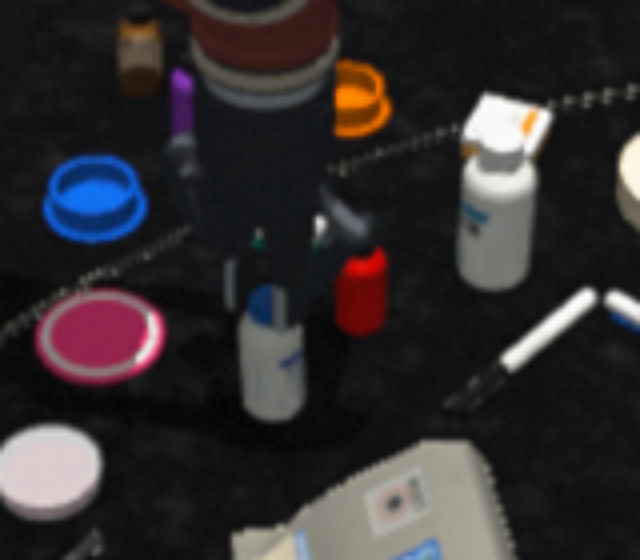

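The crop shows the left finger tip at (230,305) and the right one at (280,325), at cap level of the bottle (cap at (265,300)). They look too high or behind it, so I'll project the TCP to check.

Run:
```python
from h import *
S=optics.get_image("side")
o=ctrl.get_obs();p=o["tool_pos"];Rm=R.from_rotvec(o["tool_rot"])
K=np.array([[S["fx"],0,S["cx"]],[0,S["fy"],S["cy"]],[0,0,1]])
P=[p,p+Rm.apply([0,.013,0]),p-Rm.apply([0,.013,0]),[.586,.0145,0],[.586,.0145,.085],[.586,.0145,.034]]
q=cv2.projectPoints(np.array(P),S["rvec"],S["tvec"],K,None)[0].reshape(-1,2)
print(((q-[180,120])*4).round().tolist()); print(o["opening"],o["grip_force"],o["t"],o["q"].round(3).tolist())
```

```text
[[267.0, 355.0], [285.0, 365.0], [250.0, 346.0], [270.0, 395.0], [270.0, 294.0], [270.0, 356.0]]
0.025508783647811176 0.07649560782738263 3.6 [-0.102, 0.109, 1.834, 0.0, 1.198, 0.46]
```

Run:
```python
from h import *
T,S=optics.get_image("top"),optics.get_image("side")
f=lambda i:cv2.resize(cv2.convertScaleAbs(i,alpha=1.6,beta=15),(400,500),interpolation=cv2.INTER_CUBIC)
cv2.imwrite("pics/g.png",np.hstack([f(T["image"][160:220,246:294]),f(S["image"][166:226,222:270])]))
```

```text
(no output)
```

View pics/g.png

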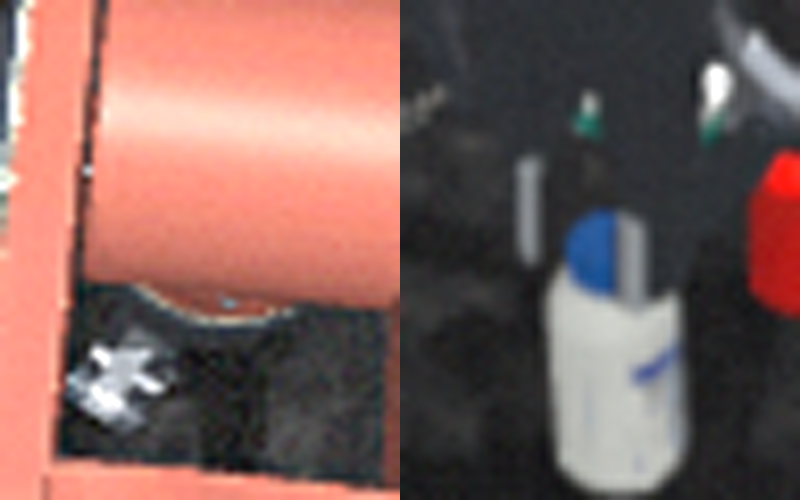

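In g.png the side half shows the fingers astride the blue cap, with the right tip ending at the shoulder at about (630,300). The top half shows only the gripper linkage at (115,380). The tips seem higher than the reported TCP, so I'll compare with the earlier hover picture.

Run:
```python
from h import *
S=optics.get_image("side")
K=np.array([[S["fx"],0,S["cx"]],[0,S["fy"],S["cy"]],[0,0,1]])
pr=lambda P:cv2.projectPoints(np.array(P,float),S["rvec"],S["tvec"],K,None)[0].reshape(-1,2)
y=np.array([.85,-.53,0])
for c,h,n in(((.590,.013,.152),.0425,"hover obs (225,154.7),(262.5,168)"),((.585,.015,.034),.0127,"now obs (237.6,198),(251,202)")):
    c=np.array(c); print(n)
    for dz in(0,.013,.03,.04): print(dz,pr([c-y*h+[0,0,dz],c+y*h+[0,0,dz]]).round(1).tolist())
print("cam",-R.from_rotvec(S["rvec"]).as_matrix().T@S["tvec"])
print(pr([[.586,.0145,.073],[.586,-.0035,.073],[.586,-.0035,0],[.586,.0145,.085]]))
```

```text
hover obs (225,154.7),(262.5,168)
0 [[233.7, 164.3], [265.3, 179.6]]
0.013 [[233.6, 159.8], [265.5, 175.0]]
0.03 [[233.4, 153.8], [265.7, 169.0]]
0.04 [[233.3, 150.2], [265.9, 165.3]]
now obs (237.6,198),(251,202)
0 [[242.7, 206.5], [251.3, 211.1]]
0.013 [[242.6, 202.6], [251.4, 207.2]]
0.03 [[242.6, 197.5], [251.4, 202.0]]
0.04 [[242.6, 194.4], [251.5, 199.0]]
cam [ 0.64076572 -0.72789454  0.80235063]
[[247.40721624 197.14503387]
 [246.81790282 202.66639435]
 [246.81695268 224.25018521]
 [247.41213375 193.39398521]]
```

```bash
python3 -m jog '[[[0,0,0],[0,0,0]],[[0,0,0],[0,0,0]],[[0,0,0.008],[0,0,0]],[[0,0,0.016],[0,0,0]],[[0,0,0.016],[0,0,0]]]' 0.75 30
python3 -m jog '[[[0,0,0],[0,0,0]],[[0,0,0],[0,0,0]],[[0,0,0],[0,0,0]],[[0,0,0],[0,0,0]]]' 0.3 30
```

```text
t: 4.25
tool_pos: [0.5827, 0.0152, 0.0153]
tool_rot: [-2.748, -1.517, 0.005]
contact_force: [0.1, 0.2, -0.6]
opening: 0.0641
grip_force: 0.0
t: 4.65
tool_pos: [0.5848, 0.0149, 0.0179]
tool_rot: [2.75, 1.518, 0.001]
contact_force: [0.2, 0.4, 0.8]
opening: 0.0336
grip_force: 29.8
```

Run:
```python
from h import *
S=optics.get_image("side"); print(ctrl.get_obs()["opening"])
f=lambda i:cv2.resize(cv2.convertScaleAbs(i,alpha=1.6,beta=15),(500,600),interpolation=cv2.INTER_CUBIC)
cv2.imwrite("pics/i.png",f(S["image"][166:238,217:277]))
```

```text
0.03345905748590112
```

View pics/i.png

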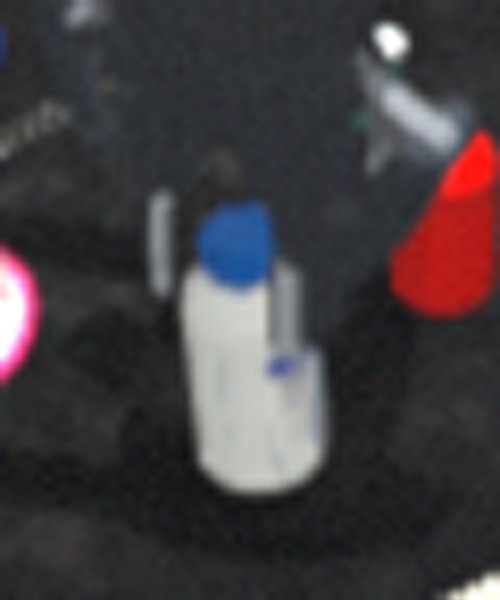

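The side crop shows the right finger on the bottle body, with its tip at about (287,350). The bottle is upright to within about 2° and gripped at 30 N, so I'll lift it.

```bash
python3 -m jog '[[[0,0,0],[0,0,0]],[[0,0,-0.01],[0,0,0]],[[0,0,-0.03],[0,0,0]],[[0,0,-0.06],[0,0,0]],[[0,0,-0.1],[0,0,0]]]' 0.3 45
python3 g.py 0.4565 0.1808 0.12 -32
```

```text
t: 5.2
tool_pos: [0.5825, 0.0151, 0.1167]
tool_rot: [-2.748, -1.517, 0.006]
contact_force: [0.9, 0.1, -0.6]
opening: 0.0327
grip_force: 44.7
 shift [ 0.073 -0.195 -0.003] turn z -0.004 q6 0.46
```

```bash
python3 -m jog '[[[0.008,-0.02,0],[0,0,0]],[[0.022,-0.06,0],[0,0,0]],[[0.039,-0.105,0],[0,0,0]],[[0.056,-0.15,0],[0,0,0]],[[0.068,-0.182,0],[0,0,0]]]'
python3 -m jog '[[[0.003,-0.008,0],[0,0,0]],[[0.004,-0.012,0],[0,0,0]],[[0.004,-0.012,0],[0,0,0]]]'
python3 g.py 0.4565 0.1808 0.12 -32
python3 - <<'E'
from h import *
T,S=optics.get_image("top"),optics.get_image("side")
f=lambda i:cv2.resize(cv2.convertScaleAbs(i,alpha=1.4,beta=15),(400,500),interpolation=cv2.INTER_CUBIC)
cv2.imwrite("pics/j.png",np.hstack([f(T["image"][200:275,180:240]),f(S["image"][105:205,160:240])]))
for d,r in((T,(190,200,50,50)),(S,(190,100,40,55))):
    p,c=blob(d["image"],r,(100,120,60),(125,255,255)); print(p,cv2.contourArea(c))
E
```

```text
t: 5.7
tool_pos: [0.4642, 0.1713, 0.1172]
tool_rot: [-2.749, -1.519, 0.001]
contact_force: [0.2, -0.0, -0.5]
opening: 0.0327
grip_force: 44.8
t: 6.0
tool_pos: [0.4588, 0.1791, 0.1176]
tool_rot: [2.75, 1.518, 0.0]
contact_force: [0.3, -0.5, -0.4]
opening: 0.0328
grip_force: 44.8
 shift [ 0.    -0.003 -0.002] turn z -0.003 q6 0.78Traceback (most recent call last):
  File "<stdin>", line 6, in <module>
  File "h.py", line 16, in blob
    c=max(cs,key=cv2.contourArea)+np.array([x,y]); M=cv2.moments(c)
      ~~~^^^^^^^^^^^^^^^^^^^^^^^^
ValueError: max() iterable argument is empty
```

View pics/j.png

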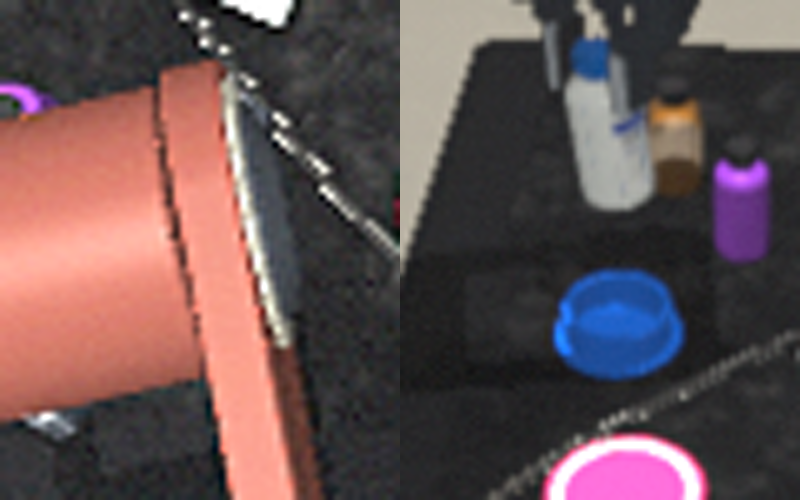

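The side half shows the bottle over the blue cup leaning about 10° to the left: cap at (590,58), base at (617,190), cup at (620,325). I'll estimate the lean and mend it before lowering.

Run:
```python
from h import *
S=optics.get_image("side")
K=np.array([[S["fx"],0,S["cx"]],[0,S["fy"],S["cy"]],[0,0,1]])
pr=lambda P:cv2.projectPoints(np.array(P,float),S["rvec"],S["tvec"],K,None)[0].reshape(-1,2)
q=pr([[.4575,.18,z] for z in(.1,.144,.173,.185)]); print(((q-[160,105])*5+[400,0]).round())
b=np.array([.4575,.18,.144])
for n,v in(("x",(.53,.85,0)),("y",(.85,-.53,0))):
    for s in(-.15,.15):
        v=np.array(v); print(n,s,((pr([b-[0,0,.044]-v*s*.044, b+[0,0,.041]+v*s*.041])-[160,105])*5+[400,0]).round().tolist())
p=[(203.2,141.5)]; print(onz(S,p[0],.1),onz(S,p[0],.105))
m=cv2.inRange(cv2.cvtColor(S["image"][105:150,185:220],cv2.COLOR_BGR2HSV),(0,0,90),(179,70,255)); 
for r in range(8,41,4): c=np.where(m[r])[0]; print(r+105,(c.min()+185,c.max()+185) if len(c) else 0)
```

```text
[[609. 182.]
 [603. 111.]
 [599.  62.]
 [597.  41.]]
x -0.15 [[618.0, 176.0], [589.0, 47.0]]
x 0.15 [[601.0, 189.0], [605.0, 35.0]]
y -0.15 [[619.0, 187.0], [587.0, 37.0]]
y 0.15 [[599.0, 177.0], [607.0, 45.0]]
[0.46099933 0.17996476] [0.46227908 0.17350176]
113 (np.int64(217), np.int64(219))
117 0
121 (np.int64(194), np.int64(200))
125 (np.int64(194), np.int64(201))
129 (np.int64(195), np.int64(203))
133 (np.int64(195), np.int64(215))
137 (np.int64(196), np.int64(209))
141 (np.int64(197), np.int64(209))
145 (np.int64(199), np.int64(207))
```

```bash
python3 -m jog '[[[-0.001,-0.002,0.03],[0,0,0]],[[-0.001,-0.002,0.06],[0,0,0]],[[-0.001,-0.002,0.075],[0,0,0]],[[-0.001,-0.002,0.085],[0,0,0]],[[-0.001,-0.002,0.088],[0,0,0]]]'
python3 -m jog '[[[0,0,0.002],[0,0,0]],[[0,0,0.004],[0,0,0]],[[0,0,0.004],[0,0,0]]]'
```

```text
t: 6.65
tool_pos: [0.4563, 0.1791, 0.0287]
tool_rot: [-2.751, -1.517, 0.002]
contact_force: [0.7, 0.5, 0.2]
opening: 0.0325
grip_force: 44.8
t: 6.95
tool_pos: [0.4571, 0.1797, 0.0263]
tool_rot: [2.75, 1.518, 0.002]
contact_force: [-0.1, -0.8, -0.3]
opening: 0.0326
grip_force: 44.8
```

```bash
python3 -m jog '[[[0,0,0.002],[0,0,0]],[[0,0,0.004],[0,0,0]],[[0,0,0.004],[0,0,0]]]'
python3 - <<'E'
from h import *
S=optics.get_image("side")
f=lambda i:cv2.resize(cv2.convertScaleAbs(i,alpha=1.5,beta=15),(500,600),interpolation=cv2.INTER_CUBIC)
cv2.imwrite("pics/k.png",f(S["image"][125:185,179:229]))
E
```

```text
t: 7.25
tool_pos: [0.4569, 0.1797, 0.022]
tool_rot: [2.75, 1.518, 0.002]
contact_force: [0.2, 0.1, 1.3]
opening: 0.0327
grip_force: 45.0
```

View pics/k.png

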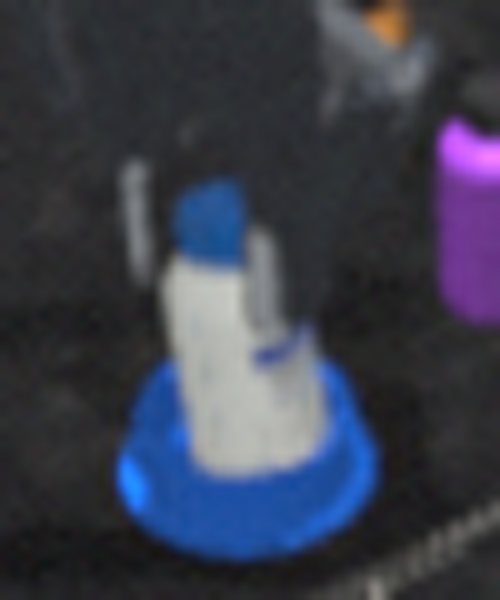

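The crop shows the dye bottle inside the blue cup, base at (260,465) within the rim, still leaning slightly in the fingers. I'll release it so it can settle, then rise.

```bash
python3 -m jog '[[[0,0,0],[0,0,0]],[[0,0,0],[0,0,0]],[[0,0,0],[0,0,0]],[[0,0,0],[0,0,0]],[[0,0,0],[0,0,0]]]' 0.75 30
python3 -m jog '[[[0,0,-0.02],[0,0,0]],[[0,0,-0.05],[0,0,0]],[[0,0,-0.1],[0,0,0]],[[0,0,-0.14],[0,0,0]],[[0,0,-0.14],[0,0,0]]]'
cat > ck.py <<'E'
from h import *
S=optics.get_image("side"); K=np.array([[S["fx"],0,S["cx"]],[0,S["fy"],S["cy"]],[0,0,1]])
pr=lambda P:cv2.projectPoints(np.array(P,float),S["rvec"],S["tvec"],K,None)[0].reshape(-1,2)
E
python3 - <<'E'
from ck import *
print("upright cap centre",pr([[.4565,.1808,.083]]))
i=cv2.cvtColor(S["image"],cv2.COLOR_BGR2HSV)[140:156,192:214]
m=cv2.inRange(i,(100,110,50),(125,255,255)); 
for r in m: print("".join(".#"[int(v>0)] for v in r))
E
python3 g.py 0.471 0.318 0.16 39
```

```text
t: 7.8
tool_pos: [0.4564, 0.1795, 0.0215]
tool_rot: [-2.75, -1.518, 0.0]
contact_force: [-1.0, -0.4, -0.2]
opening: 0.0639
grip_force: 0.0
t: 8.3
tool_pos: [0.4607, 0.1805, 0.1693]
tool_rot: [2.747, 1.517, 0.02]
contact_force: [1.5, 0.3, 0.1]
opening: 0.0643
grip_force: 0.0
upright cap centre [[201.953439   146.51549843]]
......................
......................
......................
......................
........#####.........
.......#######........
......#########.......
......#########.......
......#########.......
......#########.......
......#########.......
.......#######........
........#####.........
......................
......................
......................
 shift [ 0.123 -0.063  0.006] turn z -1.243 q6 0.78
```

The dye bottle stands upright: its cap is at (202,148), and (202,146.5) was expected. Now the brown bottle.

```bash
python3 -m jog '[[[0.025,-0.013,0],[0,0,-0.14]],[[0.05,-0.025,0],[0,0,-0.28]],[[0.075,-0.038,0],[0,0,-0.42]],[[0.1,-0.051,0],[0,0,-0.56]],[[0.123,-0.063,0],[0,0,-0.7]]]'
python3 -m jog '[[[0,0,0],[0,0,-0.14]],[[0,0,0],[0,0,-0.28]],[[0,0,0],[0,0,-0.42]],[[0,0,0],[0,0,-0.54]],[[0,0,0],[0,0,-0.54]]]' 1
python3 g.py 0.471 0.318 0.06 39
python3 - <<'E'
from ck import *
T=optics.get_image("top")
i=cv2.cvtColor(S["image"],cv2.COLOR_BGR2HSV)[115:148,200:230]
print("upright base/cap",pr([[.471,.318,0],[.471,.318,.06],[.471,.318,.07]]))
m=cv2.inRange(i,(5,60,50),(25,255,255))
for k,r in enumerate(m): print(115+k,"".join(".#"[int(v>0)] for v in r))
E
```

```text
t: 8.85
tool_pos: [0.4676, 0.3179, 0.1592]
tool_rot: [-2.055, -2.375, 0.005]
contact_force: [-0.4, -1.0, 0.3]
opening: 0.0641
grip_force: 0.0
t: 9.35
tool_pos: [0.4676, 0.3167, 0.1594]
tool_rot: [-1.356, -2.832, 0.004]
contact_force: [0.6, 0.2, 0.6]
opening: 0.0851
grip_force: 0.0
 shift [-0.001  0.004  0.099] turn z -0.003 q6 -0.21
upright base/cap [[215.75787589 140.21996944]
 [214.74298855 123.15652362]
 [214.56735304 120.20353871]]
115 ..............................
116 ..............................
117 ..............................
118 ..............................
119 ..............................
120 ..............................
121 ..............................
122 ..............................
123 ..............................
124 ..............................
125 ..........##.....##...........
126 ..........##########..........
127 ..........##########..........
128 ..........##########..........
129 ..........##########..........
130 .........###########..........
131 .........###########..........
132 .........###########..........
133 .........###########..........
134 ..........##########..........
135 ..........##########..........
136 ..........##########..........
137 ..........###.....##..........
138 ..............................
139 ..............................
140 ..............................
141 ..............................
142 ..............................
143 ..............................
144 ..............................
145 ..............................
146 ..............................
147 ..............................
```

```bash
python3 -m jog '[[[-0.001,0.003,0.04],[0,0,0]],[[-0.001,0.003,0.08],[0,0,0]],[[-0.001,0.003,0.1],[0,0,0]],[[-0.001,0.003,0.1],[0,0,0]],[[-0.001,0.003,0.1],[0,0,0]]]'
python3 g.py 0.471 0.318 0.008 39
python3 -m jog '[[[0,0,0.015],[0,0,0]],[[0,0,0.03],[0,0,0]],[[0,0,0.045],[0,0,0]],[[0,0,0.051],[0,0,0]],[[0,0,0.051],[0,0,0]]]'
python3 g.py 0.471 0.318 0.008 39
python3 -m jog '[[[0,0,0],[0,0,0]],[[0,0,0],[0,0,0]],[[0,0,0],[0,0,0]],[[0,0,0],[0,0,0]],[[0,0,0],[0,0,0]]]' 0.25 25
python3 - <<'E'
from h import *
S=optics.get_image("side")
f=lambda i:cv2.resize(cv2.convertScaleAbs(i,alpha=1.8,beta=20),(500,600),interpolation=cv2.INTER_CUBIC)
cv2.imwrite("pics/l.png",f(S["image"][95:155,190:240]))
E
```

```text
t: 9.95
tool_pos: [0.4715, 0.3182, 0.0615]
tool_rot: [-1.358, -2.833, 0.001]
contact_force: [0.0, -0.1, -0.1]
opening: 0.0856
grip_force: 0.0
 shift [ 0.    -0.001  0.054] turn z -0.004 q6 -0.21
t: 10.45
tool_pos: [0.4703, 0.3176, 0.0086]
tool_rot: [-1.356, -2.832, 0.004]
contact_force: [0.5, 0.0, -0.5]
opening: 0.0857
grip_force: 0.0
 shift [-0.     0.001  0.001] turn z -0.003 q6 -0.22
t: 10.95
tool_pos: [0.4721, 0.3185, 0.0113]
tool_rot: [1.356, 2.833, 0.001]
contact_force: [-1.1, -0.4, 1.8]
opening: 0.0262
grip_force: 24.4
```

View pics/l.png

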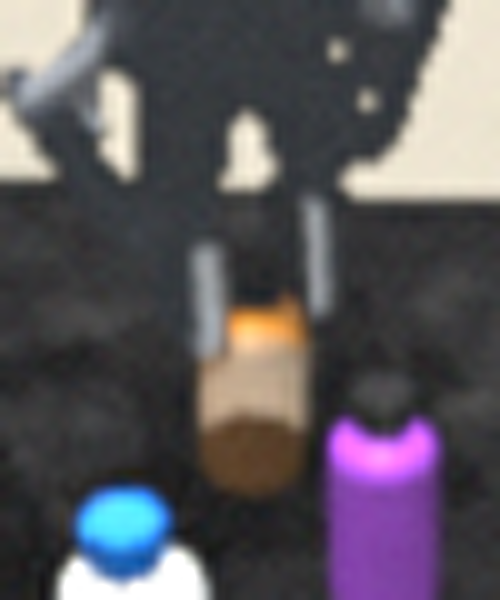

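The crop shows the two grey pads at (208,350) and (318,310) holding only the top 10 mm of the brown body, so the true tips lie about 35 mm above the reported TCP. The bottle is upright. I'll regrip 15 mm lower.

```bash
python3 -m jog '[[[0,0,0],[0,0,0]],[[0,0,0],[0,0,0]],[[0,0,0],[0,0,0]],[[0,0,0.006],[0,0,0]],[[0,0,0.013],[0,0,0]]]' 0.7 25
python3 -m jog '[[[0,0,0.002],[0,0,0]],[[0,0,0.002],[0,0,0]],[[0,0,0.002],[0,0,0]],[[0,0,0.002],[0,0,0]],[[0,0,0.002],[0,0,0]]]' 
python3 -m jog '[[[0,0,0],[0,0,0]],[[0,0,0],[0,0,0]],[[0,0,0],[0,0,0]],[[0,0,0],[0,0,0]],[[0,0,0],[0,0,0]]]' 0.25 40
python3 g.py 0.471 0.318 0 39
```

```text
t: 11.5
tool_pos: [0.4717, 0.3183, -0.0028]
tool_rot: [1.356, 2.833, 0.001]
contact_force: [0.0, -0.6, 0.6]
opening: 0.0601
grip_force: 0.0
t: 12.0
tool_pos: [0.4719, 0.3184, -0.0041]
tool_rot: [1.356, 2.833, 0.001]
contact_force: [-0.1, -0.4, -0.0]
opening: 0.0597
grip_force: 0.0
t: 12.5
tool_pos: [0.4717, 0.3183, -0.0042]
tool_rot: [1.356, 2.834, 0.0]
contact_force: [-1.1, -1.6, 2.1]
opening: 0.0282
grip_force: 39.3
 shift [ 0.    -0.001 -0.004] turn z -0.003 q6 -0.22
```

```bash
python3 -m jog '[[[0,0,-0.01],[0,0,0]],[[0,0,-0.03],[0,0,0]],[[0,0,-0.06],[0,0,0]],[[0,0,-0.1],[0,0,0]],[[0,0,-0.1],[0,0,0]]]'
python3 g.py 0.6185 0.299 0.096 39
python3 - <<'E'
from ck import *
T=optics.get_image("top")
i=cv2.cvtColor(S["image"],cv2.COLOR_BGR2HSV)[85:125,200:230]
print("upright base/cap",pr([[.471,.318,0.1],[.471,.318,.16],[.471,.318,.17]]))
m=cv2.inRange(i,(5,60,50),(25,255,255))
for k,r in enumerate(m): print(85+k,"".join(".#"[int(v>0)] for v in r))
E
```

```text
t: 13.0
tool_pos: [0.4758, 0.3205, 0.1031]
tool_rot: [1.353, 2.827, 0.016]
contact_force: [1.4, -0.4, 0.4]
opening: 0.0279
grip_force: 39.3
 shift [-0.106  0.097  0.009] turn z -0.003 q6 -0.22
upright base/cap [[214.02870531 111.14717751]
 [212.89552931  92.09492757]
 [212.69900296  88.79070192]]
85 ..............................
86 ..............................
87 ..............................
88 ..............................
89 ..............................
90 ..............................
91 ..................#...........
92 ...........#########..........
93 ...........#########..........
94 ...........#########..........
95 ...........########...........
96 ............#######...........
97 ............########..........
98 ............########..........
99 ............########..........
100 ............########..........
101 ............########..........
102 ...........#########..........
103 ..........##########..........
104 ..........##########..........
105 ..........#........#..........
106 ..............................
107 ..............................
108 ..............................
109 ..........#...................
110 ..............................
111 ..............................
112 ..............................
113 ..............................
114 ..............................
115 ..............................
116 ..............................
117 ..............................
118 ..............................
119 ..............................
120 ..............................
121 ..............................
122 ..............................
123 ..............................
124 ..............................
```

```bash
python3 -m jog '[[[-0.01,0.01,0],[0,0,0]],[[-0.035,0.032,0],[0,0,0]],[[-0.065,0.06,0],[0,0,0]],[[-0.09,0.083,0],[0,0,0]],[[-0.104,0.095,0],[0,0,0]]]'
python3 -m jog '[[[0,0,0],[0,0,0]],[[0,0,0],[0,0,0]]]'
python3 g.py 0.6185 0.299 0 39
python3 - <<'E'
from ck import *
i=cv2.cvtColor(S["image"],cv2.COLOR_BGR2HSV)[90:162,245:285]
print("expected",pr([[.6185,.299,0.1],[.6185,.299,.16],[.6185,.299,.022],[.6185,.299,.004]]))
m=cv2.inRange(i,(5,60,50),(25,255,255))
for k,r in enumerate(m): print(90+k,"".join(".#"[int(v>0)] for v in r))
E
```

```text
t: 13.6
tool_pos: [0.613, 0.2953, 0.093]
tool_rot: [-1.358, -2.832, 0.003]
contact_force: [-0.1, 0.3, -0.3]
opening: 0.0278
grip_force: 39.4
t: 13.8
tool_pos: [0.6102, 0.2962, 0.0933]
tool_rot: [-1.356, -2.831, 0.004]
contact_force: [-0.7, -1.2, -1.1]
opening: 0.0281
grip_force: 39.4
 shift [-0.003  0.009  0.093] turn z -0.003 q6 -0.34
expected [[267.20621272 117.35649528]
 [267.92523645  98.16447191]
 [266.34154782 140.43594048]
 [266.15231393 145.48692979]]
90 ........................................
91 ........................................
92 ........................................
93 ........................................
94 ........................................
95 ........................................
96 ........................................
97 ........................................
98 ........................................
99 ........................................
100 ........................................
101 ........................................
102 ......................###...............
103 .................########...............
104 ............
[... 1893 characters left out ...]
##################.......
147 ..........#######################.......
148 ..........#######################.......
149 ...........######################.......
150 ............####################........
151 .............##################.........
152 ..............################..........
153 ................############............
154 .....................###................
155 ........................................
156 ........................................
157 ........................................
158 ........................................
159 ........................................
160 ........................................
161 ........................................
```

```bash
python3 -m jog '[[[-0.002,0.004,0],[0,0,0]],[[-0.003,0.008,0.02],[0,0,0]],[[-0.003,0.008,0.045],[0,0,0]],[[-0.003,0.008,0.055],[0,0,0]],[[-0.003,0.008,0.055],[0,0,0]]]'
python3 g.py 0.6185 0.299 0 39
python3 -m jog '[[[0,0,0.01],[0,0,0]],[[0,0,0.02],[0,0,0]],[[0,0,0.028],[0,0,0]],[[0,0,0.032],[0,0,0]],[[0,0,0.032],[0,0,0]]]'
python3 g.py 0.6185 0.299 0 39
```

```text
t: 14.35
tool_pos: [0.6164, 0.2989, 0.0368]
tool_rot: [-1.354, -2.83, 0.007]
contact_force: [0.6, -1.1, -1.1]
opening: 0.0281
grip_force: 39.4
 shift [-0.001  0.002  0.037] turn z -0.002 q6 -0.34
t: 14.85
tool_pos: [0.6183, 0.2993, 0.0075]
tool_rot: [-1.356, -2.833, 0.002]
contact_force: [-0.2, 1.0, 0.1]
opening: 0.0277
grip_force: 39.4
 shift [-0.    -0.     0.008] turn z -0.003 q6 -0.34
```

```bash
python3 -m jog '[[[0,0,0.003],[0,0,0]],[[0,0,0.006],[0,0,0]],[[0,0,0.007],[0,0,0]],[[0,0,0.007],[0,0,0]]]'
python3 -m jog '[[[0,0,0],[0,0,0]],[[0,0,0],[0,0,0]],[[0,0,0],[0,0,0]],[[0,0,0],[0,0,0]],[[0,0,0],[0,0,0]]]' 0.65
python3 -m jog '[[[0,0,-0.02],[0,0,0]],[[0,0,-0.05],[0,0,0]],[[0,0,-0.1],[0,0,0]],[[0,0,-0.15],[0,0,0]],[[0,0,-0.15],[0,0,0]]]'
python3 - <<'E'
from ck import *
i=cv2.cvtColor(S["image"],cv2.COLOR_BGR2HSV)[112:152,250:285]
print("expected",pr([[.6185,.299,0.004],[.6185,.299,.064],[.6185,.299,.074]]))
m=cv2.inRange(i,(5,60,50),(25,255,255))
for k,r in enumerate(m): print(112+k,"".join(".#"[int(v>0)] for v in r))
E
python3 g.py 0.4640 -0.0585 0.1 90
```

```text
t: 15.25
tool_pos: [0.6189, 0.2995, 0.0014]
tool_rot: [-1.356, -2.834, 0.0]
contact_force: [-0.3, 0.1, -0.8]
opening: 0.028
grip_force: 39.4
t: 15.75
tool_pos: [0.619, 0.2996, 0.0016]
tool_rot: [1.356, 2.834, 0.0]
contact_force: [0.5, 1.0, 0.5]
opening: 0.0557
grip_force: 0.0
t: 16.25
tool_pos: [0.6242, 0.3015, 0.1628]
tool_rot: [1.351, 2.823, 0.019]
contact_force: [0.7, -0.1, 1.8]
opening: 0.0555
grip_force: 0.0
expected [[266.15231393 145.48692979]
 [266.79781976 128.25723013]
 [266.90961358 125.27325417]]
112 ...................................
113 ...................................
114 ...................................
115 ...................................
116 ...................................
117 ...................................
118 ...................................
119 ...................................
120 ...................................
121 ...................................
122 ...................................
123 ...................................
124 ...................................
125 ...................................
126 ......................
[... 366 characters left out ...]
.......
136 ..........#############............
137 .........###############...........
138 ........#################..........
139 ........##################.........
140 .......###################.........
141 .......###################.........
142 .......###################.........
143 ......####################.........
144 .....######################........
145 .....#######################.......
146 .....#######################.......
147 .....#######################.......
148 .....#######################.......
149 ......######################.......
150 ......#####################........
151 .......###################.........
 shift [-0.18  -0.349  0.055] turn z -0.893 q6 -0.34
```

The oil bottle stands upright in the orange cup, its body centred at column 266 as expected. Next is the dish.

```bash
python3 -m jog '[[[-0.02,-0.04,0],[0,0,0.14]],[[-0.04,-0.08,0],[0,0,0.28]],[[-0.06,-0.12,0],[0,0,0.42]],[[-0.08,-0.16,0],[0,0,0.56]],[[-0.1,-0.2,0],[0,0,0.68]]]' 1 30
python3 g.py 0.4642 -0.0583 0.12 0
```

```text
t: 16.8
tool_pos: [0.524, 0.0948, 0.1497]
tool_rot: [-2.228, -2.213, 0.003]
contact_force: [0.8, -0.3, 0.2]
opening: 0.0853
grip_force: 0.0
 shift [-0.154 -0.059  0.03 ] turn z -0.007 q6 0.05
```

```bash
python3 -m jog '[[[-0.04,0,0],[0,0,0]],[[-0.08,-0.01,0],[0,0,0]],[[-0.12,-0.01,0],[0,0,0]],[[-0.15,-0.015,0],[0,0,0]],[[-0.17,-0.018,0],[0,0,0]]]'
python3 -m jog '[[[0,0,0],[0,0,0]],[[0,0,0],[0,0,0]],[[0,0,0],[0,0,0]]]'
python3 g.py 0.4642 -0.0583 0.0 0
```

```text
t: 17.3
tool_pos: [0.5062, -0.0756, 0.15]
tool_rot: [-2.225, -2.216, 0.002]
contact_force: [-0.2, 0.5, 0.4]
opening: 0.0853
grip_force: 0.0
t: 17.6
tool_pos: [0.5073, -0.0728, 0.1508]
tool_rot: [-2.222, -2.219, 0.0]
contact_force: [0.8, 1.1, -0.8]
opening: 0.0855
grip_force: 0.0
 shift [ 0.014 -0.043  0.151] turn z -0.001 q6 -0.29
```

```bash
python3 -m jog '[[[0.014,-0.043,0.02],[0,0,0]],[[0.014,-0.043,0.06],[0,0,0]],[[0.014,-0.043,0.1],[0,0,0]],[[0.014,-0.043,0.13],[0,0,0]],[[0.014,-0.043,0.13],[0,0,0]]]'
python3 -m jog '[[[0,0,0.01],[0,0,0]],[[0,0,0.02],[0,0,0]],[[0,0,0.025],[0,0,0]],[[0,0,0.025],[0,0,0]],[[0,0,0.025],[0,0,0]]]'
python3 g.py 0.4642 -0.0583 0.0 0
python3 - <<'E'
from ck import *
print("tips bottom at z=0,.02,.04",pr([[.4642+s*.0425,-.0583,z] for z in(0,.02,.04) for s in(-1,1)]).round(1).tolist())
f=lambda i:cv2.resize(cv2.convertScaleAbs(i,alpha=1.8,beta=20),(600,500),interpolation=cv2.INTER_CUBIC)
cv2.imwrite("pics/n.png",f(S["image"][200:260,160:232]))
E
```

```text
t: 18.1
tool_pos: [0.4602, -0.0573, 0.0166]
tool_rot: [-2.215, -2.215, 0.007]
contact_force: [-1.4, 0.2, -0.1]
opening: 0.0856
grip_force: 0.0
t: 18.6
tool_pos: [0.4651, -0.0598, -0.0029]
tool_rot: [2.223, 2.219, 0.001]
contact_force: [-0.4, 0.5, 0.3]
opening: 0.0851
grip_force: 0.0
 shift [ 0.002 -0.001 -0.003] turn z -0.002 q6 -0.28
tips bottom at z=0,.02,.04 [[174.5, 237.7], [210.8, 239.9], [173.5, 232.1], [210.3, 234.2], [172.5, 226.2], [209.8, 228.3]]
```

View pics/n.png

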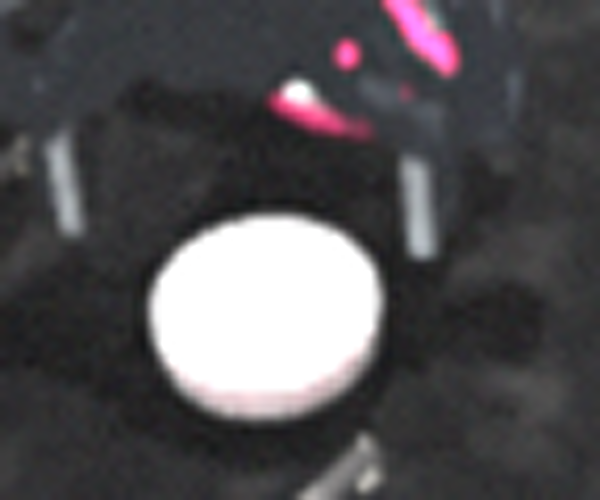

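The crop shows the open finger tips at (72,235) and (424,258), astride the dish (centre (265,315)). They are about 32 mm above the table at a reported z of -0.003. I'll go down 24 mm and grip.

```bash
python3 -m jog '[[[0.001,0,0.008],[0,0,0]],[[0.001,0,0.016],[0,0,0]],[[0.001,0,0.021],[0,0,0]],[[0.001,0,0.024],[0,0,0]],[[0.001,0,0.024],[0,0,0]]]'
python3 g.py 0.4642 -0.0583 0.0 0
python3 -m jog '[[[0,0,0],[0,0,0]],[[0,0,0],[0,0,0]],[[0,0,0],[0,0,0]],[[0,0,0],[0,0,0]],[[0,0,0],[0,0,0]]]' 0.6 25
python3 g.py 0.4642 -0.0583 0.0 0
```

```text
t: 19.15
tool_pos: [0.4639, -0.0585, -0.0284]
tool_rot: [-2.223, -2.218, 0.001]
contact_force: [0.1, 0.6, 0.2]
opening: 0.0857
grip_force: 0.0
 shift [ 0.     0.    -0.028] turn z -0.002 q6 -0.28
t: 19.65
tool_pos: [0.4647, -0.0587, -0.0274]
tool_rot: [2.224, 2.219, 0.0]
contact_force: [0.6, -0.5, -0.1]
opening: 0.0514
grip_force: 0.0
 shift [ 0.    -0.    -0.027] turn z -0.002 q6 -0.28
```

```bash
python3 -m jog '[[[0,0,0],[0,0,0]],[[0,0,0],[0,0,0]],[[0,0,0],[0,0,0]],[[0,0,0.004],[0,0,0]],[[0,0,0.007],[0,0,0]]]' 0.9
python3 -m jog '[[[0,0,0.001],[0,0,0]],[[0,0,0.001],[0,0,0]],[[0,0,0.001],[0,0,0]]]' 
python3 -m jog '[[[0,0,0],[0,0,0]],[[0,0,0],[0,0,0]],[[0,0,0],[0,0,0]],[[0,0,0],[0,0,0]],[[0,0,0],[0,0,0]]]' 0.6 25
python3 g.py 0.4642 -0.0583 0.0 0
```

```text
t: 20.15
tool_pos: [0.4645, -0.0587, -0.0348]
tool_rot: [-2.224, -2.219, 0.0]
contact_force: [0.3, 0.3, -0.4]
opening: 0.0772
grip_force: 0.0
t: 20.45
tool_pos: [0.4645, -0.0586, -0.0356]
tool_rot: [-2.224, -2.219, 0.0]
contact_force: [-0.3, -0.5, 0.3]
opening: 0.0768
grip_force: 0.0
t: 20.95
tool_pos: [0.465, -0.0588, -0.035]
tool_rot: [2.223, 2.219, 0.0]
contact_force: [-1.0, 0.2, 5.0]
opening: 0.0555
grip_force: 26.9
 shift [ 0.    -0.001 -0.035] turn z -0.002 q6 -0.28
```

```bash
python3 -m jog '[[[0,0,0],[0,0,0]],[[0,0,0],[0,0,0]],[[0,0,0],[0,0,0]],[[0,0,0.002],[0,0,0]],[[0,0,0.004],[0,0,0]]]' 0.85
python3 -m jog '[[[0,0,0],[0,0,0]],[[0,0,0],[0,0,0]]]' 
python3 -m jog '[[[0,0,0],[0,0,0]],[[0,0,0],[0,0,0]],[[0,0,0],[0,0,0]],[[0,0,0],[0,0,0]],[[0,0,0],[0,0,0]]]' 0.6 30
python3 g.py 0.4642 -0.0583 0.0 0
python3 -m jog '[[[0,0,-0.002],[0,0,0]],[[0,0,-0.01],[0,0,0]],[[0,0,-0.025],[0,0,0]],[[0,0,-0.04],[0,0,0]],[[0,0,-0.04],[0,0,0]]]' 
python3 g.py 0.477 0.060 0.0 0
python3 - <<'E'
from ck import *
print("exp top centre if lifted 40",pr([[.4645,-.0585,.056]]))
p,c=blob(S["image"],(165,205,60,50),(0,0,110),(179,60,255)); print(p,cv2.minAreaRect(c))
i=cv2.cvtColor(S["image"],cv2.COLOR_BGR2HSV)[205:250,165:225]; m=cv2.inRange(i,(0,0,90),(179,60,255))
for k,r in enumerate(m): print(205+k,"".join(".#"[int(v>0)] for v in r))
E
```

```text
t: 21.45
tool_pos: [0.4645, -0.0586, -0.0398]
tool_rot: [-2.224, -2.219, 0.0]
contact_force: [0.1, 0.7, -0.6]
opening: 0.0725
grip_force: 0.0
t: 21.65
tool_pos: [0.4644, -0.0586, -0.0397]
tool_rot: [-2.223, -2.219, 0.0]
contact_force: [-0.0, 0.4, -0.4]
opening: 0.0723
grip_force: 0.0
t: 22.15
tool_pos: [0.465, -0.0588, -0.0391]
tool_rot: [2.223, 2.219, 0.001]
contact_force: [-1.0, -0.2, 3.2]
opening: 0.0558
grip_force: 32.1
 shift [ 0.    -0.001 -0.039] turn z -0.002 q6 -0.28
t: 22.65
tool_pos: [0.4665, -0.0592, 0.0029]
tool_rot: [2.221, 2.216, 0.004]
contact_force: [0.1, 0.1, -0.2]
opening: 0.056
grip_force: 31.9
 shift [0.119 0.01  0.003] turn z -0.002 q6 -0.28
exp top centre if lifted 40 [[190.62389952 222.55845364]]
[189.8659833  224.94077449] ((189.5, 225.0), (22.0, 25.0), 90.0)
205 ....................................................#.......
206 ....................................................#.......
207 ............................................................
208 ............................................................
209 ............................##...........
[... 1919 characters left out ...]
..................................................
240 ............................................................
241 ............................................................
242 ............................................................
243 ............................................................
244 ............................................................
245 ............................................................
246 ............................................................
247 ............................................................
248 ............................................................
249 ............................................................
```

```bash
python3 -m jog '[[[0.01,0.001,0],[0,0,0]],[[0.035,0.003,0],[0,0,0]],[[0.07,0.006,0],[0,0,0]],[[0.1,0.009,0],[0,0,0]],[[0.117,0.011,0],[0,0,0]]]' 
python3 -m jog '[[[0.001,0,0],[0,0,0]],[[0.001,0,0],[0,0,0]],[[0.001,0,0],[0,0,0]]]'
python3 g.py 0.477 0.060 -0.035 0
python3 - <<'E'
from ck import *
T=optics.get_image("top")
print("exp dish bottom/top if centred",pr([[.477,.060,.044],[.477,.060,.060]]))
p,c=blob(S["image"],(180,165,50,55),(0,0,110),(179,60,255)); print(p,cv2.boundingRect(c))
E
```

```text
t: 23.2
tool_pos: [0.4745, 0.0608, -0.0008]
tool_rot: [-2.22, -2.219, 0.002]
contact_force: [1.2, -0.4, 0.1]
opening: 0.0558
grip_force: 31.9
t: 23.5
tool_pos: [0.4753, 0.0588, -0.0]
tool_rot: [-2.224, -2.218, 0.001]
contact_force: [-0.1, -0.1, 0.4]
opening: 0.0562
grip_force: 31.9
 shift [0.001 0.002 0.035] turn z -0.003 q6 -0.03
exp dish bottom/top if centred [[204.13632304 190.24519545]
 [203.7011554  185.43206975]]
[202.18079096 190.51933942] (190, 180, 29, 26)
```

```bash
python3 -m jog '[[[0.001,0.002,0.008],[0,0,0]],[[0.001,0.002,0.018],[0,0,0]],[[0.001,0.002,0.026],[0,0,0]],[[0.001,0.002,0.03],[0,0,0]],[[0.001,0.002,0.032],[0,0,0]]]' 
python3 -m jog '[[[0,0,0.001],[0,0,0]],[[0,0,0.002],[0,0,0]],[[0,0,0.003],[0,0,0]],[[0,0,0.003],[0,0,0]]]'
python3 g.py 0.477 0.060 -0.035 0
```

```text
t: 24.1
tool_pos: [0.477, 0.0603, -0.0326]
tool_rot: [-2.223, -2.218, 0.002]
contact_force: [0.5, 0.6, -0.2]
opening: 0.0561
grip_force: 31.9
t: 24.5
tool_pos: [0.478, 0.0603, -0.0343]
tool_rot: [2.223, 2.219, 0.0]
contact_force: [0.2, -0.3, -0.0]
opening: 0.0563
grip_force: 31.9
 shift [-0.    -0.001  0.001] turn z -0.002 q6 -0.03
```

Release the dish, rise, and check its centring.

```bash
python3 -m jog '[[[0,0,0.001],[0,0,0]],[[0,0,0.001],[0,0,0]]]'
python3 -m jog '[[[0,0,0],[0,0,0]],[[0,0,0],[0,0,0]],[[0,0,0],[0,0,0]],[[0,0,0],[0,0,0]]]' 1
python3 -m jog '[[[0,0,-0.02],[0,0,0]],[[0,0,-0.06],[0,0,0]],[[0,0,-0.1],[0,0,0]],[[0,0,-0.15],[0,0,0]],[[0,0.05,-0.15],[0,0,0]]]'
python3 -m jog '[[[0.02,0.04,0],[0,0,0]],[[0.05,0.06,0],[0,0,0]],[[0.09,0.07,0],[0,0,0]],[[0.09,0.07,0],[0,0,0]]]'
python3 - <<'E'
from ck import *
T=optics.get_image("top")
for n,d,ro in(("S",S,(180,185,50,40)),("T",T,(230,205,46,50))):
    try:
        x,y,w,h=ro; I=cv2.cvtColor(d["image"][y:y+h,x:x+w],cv2.COLOR_BGR2HSV); m=cv2.inRange(I,(0,0,120),(179,75,255))
        pk=cv2.inRange(I,(140,76,90),(179,255,255))
        for k in range(h): print(y+k,"".join("#" if m[k,j] else "o" if pk[k,j] else "." for j in range(w)))
    except Exception as e: print(e)
E
python3 g.py 0.5905 0.1665 0.1 64
```

```text
t: 24.7
tool_pos: [0.4782, 0.0603, -0.0351]
tool_rot: [2.223, 2.219, 0.001]
contact_force: [-2.1, 0.1, 2.8]
opening: 0.0558
grip_force: 32.1
t: 25.1
tool_pos: [0.4778, 0.0603, -0.0355]
tool_rot: [-2.224, -2.219, -0.0]
contact_force: [-0.0, -0.1, -0.7]
opening: 0.0853
grip_force: 0.0
t: 25.6
tool_pos: [0.5323, 0.0606, 0.129]
tool_rot: [2.21, 2.208, 0.026]
contact_force: [1.9, 0.1, 2.4]
opening: 0.0855
grip_force: 0.0
t: 26.0
tool_pos: [0.5988, 0.1537, 0.1144]
tool_rot: [-2.219, -2.223, -0.002]
contact_force: [0.2, -0.9, 0.7]
opening: 0.0854
grip_force: 0.0
185 ..................................................
186 ..................................................
187 ..................................................
188 ..................................................
189 ..................................................
190 ..................................................
191 ....................###########...................
192 ..................###############.................
193 ...............####################...............
194 ..............######################...
[... 3563 characters left out ...]
.....oo##############o..............
243 ................oooo########ooo...............
244 ..................oooooooo#oo.................
245 ..............................................
246 ..............................................
247 ..............................................
248 ..............................................
249 ..............................................
250 .....................#........................
251 ..............................................
252 ..............................................
253 ..............................................
254 ..............................................
 shift [ 0.016 -0.007  0.014] turn z -1.117 q6 0.13
```

The dish sits inside the white ring: dish columns 194–214 and ring columns 191–218 in the side view, with the pink rim even all round. Now the green box, gripped along -26°.

```bash
python3 -m jog '[[[0,0,0],[0,0,0.14]],[[0.01,-0.007,0],[0,0,0.28]],[[0.014,-0.007,0],[0,0,0.42]],[[0.014,-0.007,0],[0,0,0.454]],[[0.014,-0.007,0],[0,0,0.454]]]'
python3 g.py 0.591 0.167 0.0 -26
python3 - <<'E'
from ck import *
T=optics.get_image("top")
W=((0,0,130),(179,80,255))
p,c=blob(S["image"],(236,160,36,30),*W); print("side lid",p,cv2.minAreaRect(c)); print("exp",pr([[.591,.167,.02]]))
E
```

```text
t: 26.6
tool_pos: [0.5906, 0.163, 0.1144]
tool_rot: [2.667, 1.66, -0.001]
contact_force: [0.7, -0.5, 0.0]
opening: 0.0856
grip_force: 0.0
 shift [ 0.004 -0.001  0.114] turn z -0.003 q6 0.61
side lid [250.52283105 173.01369863] ((251.9499969482422, 173.14999389648438), (21.50348472595215, 12.965337753295898), 18.434946060180664)
exp [[253.61284602 171.13467134]]
```

```bash
python3 -m jog '[[[0.003,-0.001,0.03],[0,0,0]],[[0.003,-0.001,0.07],[0,0,0]],[[0.003,-0.001,0.1],[0,0,0]],[[0.003,-0.001,0.11],[0,0,0]],[[0.003,-0.001,0.11],[0,0,0]]]'
python3 g.py 0.591 0.167 -0.037 -26
python3 -m jog '[[[0,0,0.015],[0,0,0]],[[0,0,0.03],[0,0,0]],[[0,0,0.036],[0,0,0]],[[0,0,0.04],[0,0,0]],[[0,0,0.04],[0,0,0]]]'
python3 g.py 0.591 0.167 -0.037 -26
```

```text
t: 27.2
tool_pos: [0.5899, 0.1666, 0.0027]
tool_rot: [-2.665, -1.661, 0.006]
contact_force: [-0.4, 0.5, 1.2]
opening: 0.0859
grip_force: 0.0
 shift [0.001 0.001 0.04 ] turn z -0.002 q6 0.61
t: 27.7
tool_pos: [0.591, 0.1672, -0.0361]
tool_rot: [-2.666, -1.662, 0.001]
contact_force: [0.8, -0.1, -0.1]
opening: 0.0851
grip_force: 0.0
 shift [-0.     0.     0.001] turn z -0.002 q6 0.61
```

```bash
python3 -m jog '[[[0,0,0],[0,0,0]],[[0,0,0],[0,0,0]],[[0,0,0],[0,0,0]],[[0,0,0],[0,0,0]],[[0,0,0],[0,0,0]]]' 0.45 25
python3 -m jog '[[[0,0,0],[0,0,0]],[[0,0,0],[0,0,0]],[[0,0,0],[0,0,0]]]' 0.4 70
python3 -m jog '[[[0,0,-0.01],[0,0,0]],[[0,0,-0.03],[0,0,0]],[[0,0,-0.06],[0,0,0]],[[0,0,-0.1],[0,0,0]],[[0,0,-0.1],[0,0,0]]]'
python3 g.py 0.591 0.167 0.064 -26
python3 - <<'E'
from ck import *
W=((0,0,110),(179,255,255))
print("exp top centre lifted .1",pr([[.591,.167,.12]]))
i=cv2.cvtColor(S["image"],cv2.COLOR_BGR2HSV)[125:165,235:275]; m=cv2.inRange(i,(0,0,110),(179,90,255)); g=cv2.inRange(i,(70,91,40),(95,255,255))
for k in range(40): print(125+k,"".join("#" if m[k,j] else "o" if g[k,j] else "." for j in range(40)))
E
```

```text
t: 28.2
tool_pos: [0.5923, 0.1673, -0.0345]
tool_rot: [2.665, 1.661, 0.003]
contact_force: [-1.0, -0.3, 3.6]
opening: 0.0498
grip_force: 26.0
t: 28.5
tool_pos: [0.5927, 0.1674, -0.0342]
tool_rot: [2.665, 1.661, 0.004]
contact_force: [-0.1, -0.5, 4.5]
opening: 0.0478
grip_force: 72.0
t: 29.0
tool_pos: [0.5957, 0.168, 0.0716]
tool_rot: [2.662, 1.66, 0.016]
contact_force: [0.1, 0.0, 0.5]
opening: 0.048
grip_force: 71.4
 shift [-0.003 -0.004  0.008] turn z -0.002 q6 0.61
exp top centre lifted .1 [[254.0363474  140.62580199]]
125 ........................................
126 ........................................
127 ........................................
128 ........................................
129 ........................................
130 ........................................
131 ........................................
132 ........................................
133 ...............###......................
134 ..............#######...................
135 ..............##########................
136 .............##############.............
137 ............##############...
[... 526 characters left out ...]
oo.....##..o.............
150 .........oooooooooooo....o..............
151 ............ooooooooooooo...............
152 ...............oooooooooo...............
153 ..................ooooooo...............
154 .....................ooo................
155 ........................................
156 ........................................
157 ........................................
158 ........................................
159 ........................................
160 ........................................
161 ........................................
162 ........................................
163 ........................................
164 ........................................
```

```bash
python3 -m jog '[[[0,0,-0.02],[0,0,0]],[[0,0,-0.04],[0,0,0]],[[0,0,-0.04],[0,0,0]]]'
python3 g.py 0.445 -0.209 0.1 -59
```

```text
t: 29.35
tool_pos: [0.5926, 0.1674, 0.1063]
tool_rot: [2.665, 1.661, 0.005]
contact_force: [0.8, 0.5, -0.4]
opening: 0.0481
grip_force: 71.4
 shift [-0.403  0.033  0.006] turn z 0.574 q6 0.61
```

```bash
python3 -m jog '[[[-0.02,0,0],[0,0,0.05]],[[-0.06,0.005,0],[0,0,0.15]],[[-0.1,0.008,0],[0,0,0.27]],[[-0.14,0.011,0],[0,0,0.4]],[[-0.18,0.014,0],[0,0,0.5]]]'
python3 g.py 0.445 -0.209 0.1 -59
```

```text
t: 29.85
tool_pos: [0.5225, -0.0016, 0.1021]
tool_rot: [-2.995, -0.944, 0.005]
contact_force: [0.2, -0.4, -1.0]
opening: 0.0481
grip_force: 71.5
 shift [-0.182  0.125  0.002] turn z 0.07 q6 0.81
```

```bash
python3 -m jog '[[[-0.04,0.03,0],[0,0,0.03]],[[-0.08,0.057,0],[0,0,0.07]],[[-0.12,0.085,0],[0,0,0.07]],[[-0.16,0.112,0],[0,0,0.07]],[[-0.18,0.126,0],[0,0,0.07]]]'
python3 -m jog '[[[0,0,0],[0,0,0]],[[0,0,0],[0,0,0]],[[0,0,0],[0,0,0]]]'
python3 g.py 0.445 -0.209 0.03 -59
```

```text
t: 30.35
tool_pos: [0.4478, -0.2094, 0.1024]
tool_rot: [-3.025, -0.84, 0.004]
contact_force: [1.0, 0.8, -0.7]
opening: 0.0482
grip_force: 71.5
t: 30.65
tool_pos: [0.4501, -0.2061, 0.1033]
tool_rot: [-3.024, -0.846, 0.002]
contact_force: [-0.1, 0.0, -1.1]
opening: 0.048
grip_force: 71.4
 shift [-0.006 -0.     0.073] turn z 0.005 q6 0.44
```

```bash
python3 -m jog '[[[-0.003,0,0.02],[0,0,0.005]],[[-0.006,0,0.05],[0,0,0.005]],[[-0.006,0,0.08],[0,0,0.005]],[[-0.006,0,0.09],[0,0,0.005]],[[-0.006,0,0.09],[0,0,0.005]]]'
python3 -m jog '[[[0,0,0],[0,0,0]],[[0,0,0],[0,0,0]]]'
python3 g.py 0.445 -0.209 0.012 -59
python3 - <<'E'
from ck import *
T=optics.get_image("top")
f=lambda i:cv2.resize(cv2.convertScaleAbs(i,alpha=1.5,beta=15),(400,400),interpolation=cv2.INTER_CUBIC)
cv2.imwrite("pics/p.png",np.hstack([f(T["image"][217:267,320:370]),f(S["image"][260:320,142:202])]))
h=np.radians(31); u=np.array([np.cos(h),np.sin(h),0]); v=np.array([-u[1],u[0],0]); c=np.array([.445,-.209,0])
q=pr([c+u*25*a*.001+v*25*b*.001+[0,0,.047] for a,b in((-1,-1),(1,-1),(1,1),(-1,1))]); print("exp box bottom corners",((q-[142,260])*400/60+[400,0]).round().tolist())
E
```

```text
t: 31.15
tool_pos: [0.4441, -0.2085, 0.0126]
tool_rot: [-3.024, -0.839, 0.004]
contact_force: [-0.2, 0.6, 0.1]
opening: 0.0482
grip_force: 71.4
t: 31.35
tool_pos: [0.4468, -0.2111, 0.0165]
tool_rot: [3.025, 0.838, 0.004]
contact_force: [-0.6, -0.2, -0.2]
opening: 0.0482
grip_force: 71.4
 shift [-0.    -0.003  0.004] turn z -0.001 q6 0.44
exp box bottom corners [[528.0, 231.0], [688.0, 167.0], [630.0, 45.0], [475.0, 105.0]]
```

View pics/p.png

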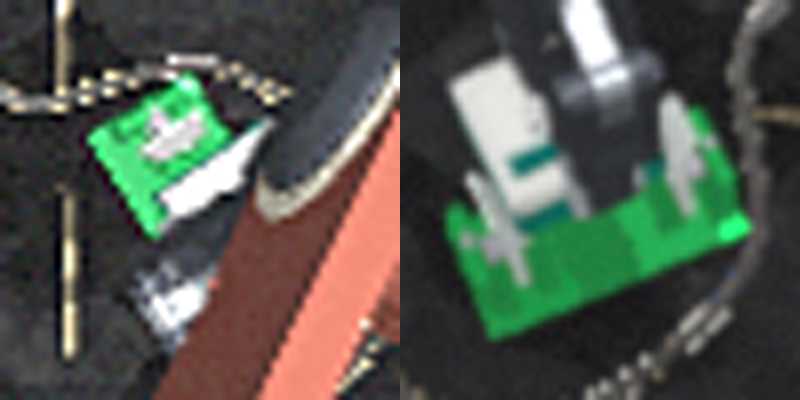

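The side half shows the box between the tabs (tabs at (495,230) and (682,150)), with the lid's far-left corner at (450,85). That looks lower and further left than expected, so I'll check the lid outline numerically for tilt or offset.

Run:
```python
from ck import *
o=ctrl.get_obs(); T=R.from_rotvec(o["tool_rot"]); c=o["tool_pos"]; print(c.round(4),T.as_matrix()[:,2].round(3))
x,y=T.apply([1,0,0]),T.apply([0,1,0])
for z in(.035,.055): print("z",z,[(p).round(1).tolist() for p in pr([c+x*a*.025+y*b*.025+[0,0,z] for a,b in((-1,-1),(1,-1),(1,1),(-1,1))])])
i=cv2.cvtColor(S["image"],cv2.COLOR_BGR2HSV)[260:312,144:200]
m=cv2.inRange(i,(0,0,110),(179,70,255)); g=cv2.inRange(i,(78,80,30),(95,255,255)); G=cv2.inRange(i,(45,100,40),(77,255,255))
print("    "+"".join(str((144+j)%10) for j in range(56)))
for k in range(52): print(260+k,"".join("#" if m[k,j] else "t" if g[k,j] else "-" if G[k,j] else "." for j in range(56)))
```

```text
[ 0.4462 -0.211   0.0159] [ 0.002 -0.001 -1.   ]
z 0.035 [[153.3, 275.5], [176.7, 266.5], [185.5, 284.8], [161.4, 294.4]]
z 0.055 [[151.9, 269.5], [175.6, 260.5], [184.5, 278.8], [160.0, 288.5]]
    45678901234567890123456789012345678901234567890123456789
260 .......................#####............................
261 ......................######.......................#....
262 ......................######............................
263 .......................######...........................
264 .......................######...........................
265 ........................######..........................
266 ........................######..........................
267 ........................#######.........................
268 .........................######.........................
269 .............#...........#####..........................
270 ...........####...........######........................
271 ........#######...........######........................
272 .......#########..........#####.........................
273 ......##########...........##..................
[... 1627 characters left out ...]
-----------..................
301 ........-------...------------------....................
302 ........--------.----------------.......................
303 .........----------------------.........................
304 .........--------------------...........................
305 .........-----------------..............................
306 ..........--------------................................
307 ..........-----------...................................
308 ..........---------.....................................
309 ...........------.......................................
310 ...........---..........................................
311 ........................................................
```

The near lower edge of the lid and base matches the expected line (base corner near (160,294), right end (181,286)). The box is therefore level and within about 3 mm, inside the tabs' capture, so I'll press it down in small steps.

```bash
python3 -m jog '[[[0,-0.002,0.005],[0,0,0]],[[0,-0.002,0.011],[0,0,0]],[[0,-0.002,0.016],[0,0,0]],[[0,-0.002,0.018],[0,0,0]],[[0,-0.002,0.018],[0,0,0]]]' 0.4 100
python3 -m jog '[[[0,0,0.003],[0,0,0]],[[0,0,0.006],[0,0,0]],[[0,0,0.009],[0,0,0]],[[0,0,0.009],[0,0,0]]]'
python3 g.py 0.445 -0.209 -0.032 -59
```

```text
t: 32.0
tool_pos: [0.445, -0.2087, -0.0033]
tool_rot: [3.028, 0.837, 0.002]
contact_force: [3.1, 1.3, 0.9]
opening: 0.0472
grip_force: 105.7
t: 32.4
tool_pos: [0.4468, -0.2092, -0.009]
tool_rot: [3.027, 0.836, 0.005]
contact_force: [0.0, 7.3, 18.7]
opening: 0.0474
grip_force: 107.4
 shift [-0.001 -0.001  0.023] turn z -0.002 q6 0.44
```

```bash
python3 -m jog '[[[0,0,0.002],[0,0,0]],[[0,0,0.004],[0,0,0]],[[0,0,0.005],[0,0,0]]]'
python3 -m jog '[[[0,0,0.002],[0,0,0]],[[0,0,0.004],[0,0,0]],[[0,0,0.005],[0,0,0]]]'
python3 g.py 0.445 -0.209 -0.032 -59
```

```text
t: 32.7
tool_pos: [0.4466, -0.2088, -0.0164]
tool_rot: [3.026, 0.836, 0.008]
contact_force: [7.1, 3.9, 3.0]
opening: 0.047
grip_force: 105.8
t: 33.0
tool_pos: [0.4463, -0.2085, -0.0217]
tool_rot: [3.027, 0.836, 0.007]
contact_force: [6.7, 4.3, 2.9]
opening: 0.0467
grip_force: 105.8
 shift [-0.001 -0.     0.01 ] turn z -0.002 q6 0.44
```

```bash
python3 -m jog '[[[0.001,0,0.002],[0,0,0]],[[0.002,0,0.004],[0,0,0]],[[0.002,0,0.006],[0,0,0]],[[0.002,0,0.006],[0,0,0]]]'
python3 -m jog '[[[0,0,0.002],[0,0,0]],[[0,0,0.004],[0,0,0]],[[0,0,0.004],[0,0,0]]]'
```

```text
t: 33.4
tool_pos: [0.4459, -0.2076, -0.029]
tool_rot: [-3.028, -0.838, 0.0]
contact_force: [4.6, 0.9, -0.0]
opening: 0.047
grip_force: 105.5
t: 33.7
tool_pos: [0.4457, -0.2078, -0.031]
tool_rot: [-3.027, -0.837, 0.003]
contact_force: [-4.2, 4.9, 14.5]
opening: 0.047
grip_force: 107.1
```

```bash
python3 -m jog '[[[0,0,0.001],[0,0,0]],[[0,0,0.002],[0,0,0]],[[0,0,0.002],[0,0,0]]]'
python3 -m jog '[[[0,0,0.001],[0,0,0]],[[0,0,0.001],[0,0,0]]]'
python3 - <<'E'
from ck import *
o=ctrl.get_obs(); print(o["contact_force"].round(1),o["tool_pos"].round(4))
i=cv2.cvtColor(S["image"],cv2.COLOR_BGR2HSV)[265:315,144:200]
m=cv2.inRange(i,(0,0,110),(179,70,255)); g=cv2.inRange(i,(78,80,30),(95,255,255)); G=cv2.inRange(i,(45,100,40),(77,255,255))
h=np.radians(31); u=np.array([np.cos(h),np.sin(h),0]); v=np.array([-u[1],u[0],0]); c=np.array([.445,-.209,0])
for z in(.003,.023): print("exp",z,pr([c+u*.025*a-v*.025+[0,0,z] for a in(-1,1)]).round(1).tolist())
print("    "+"".join(str((144+j)%10) for j in range(56)))
for k in range(50): print(265+k,"".join("#" if m[k,j] else "t" if g[k,j] else "-" if G[k,j] else "." for j in range(56)))
E
```

```text
t: 34.0
tool_pos: [0.4457, -0.2078, -0.031]
tool_rot: [-3.026, -0.838, 0.005]
contact_force: [-11.0, 9.7, 29.5]
opening: 0.047
grip_force: 108.8
t: 34.2
tool_pos: [0.4457, -0.2078, -0.0311]
tool_rot: [-3.025, -0.838, 0.006]
contact_force: [-13.1, 12.5, 37.5]
opening: 0.047
grip_force: 109.6
[-14.3  11.7  37.1] [ 0.4457 -0.2078 -0.0311]
exp 0.003 [[164.1, 306.9], [187.3, 297.4]]
exp 0.023 [[162.9, 301.5], [186.4, 291.9]]
    45678901234567890123456789012345678901234567890123456789
265 ........................................................
266 ........................................................
267 ........................................................
268 ........................................................
269 ........................................................
270 ........................................................
271 ........................................................
272 ........................................................
273 ........................................................
274 ............................###.........................
275 .
[... 1734 characters left out ...]
.............................
304 .........---------..ttttttt.............................
305 .........---------ttttttt-..............................
306 ..........---------tttt.................................
307 ..........---------tt...................................
308 ..........---------.....................................
309 ...........------.......................................
310 ...........---..........................................
311 ........................................................
312 ........................................................
313 ........................................................
314 ........................................................
```

The box bottoms out: its base corner is at (163.5,307), and (164,307) was expected for a seated box. The force rises without motion. I'll ease off, release, rise and inspect.

```bash
python3 -m jog '[[[0,0,-0.002],[0,0,0]],[[0,0,-0.003],[0,0,0]]]'
python3 -m jog '[[[0,0,0],[0,0,0]],[[0,0,0],[0,0,0]],[[0,0,0],[0,0,0]],[[0,0,0],[0,0,0]],[[0,0,0],[0,0,0]]]' 1 30
python3 -m jog '[[[0,0,-0.02],[0,0,0]],[[0,0,-0.06],[0,0,0]],[[0,0,-0.1],[0,0,0]],[[0,0,-0.14],[0,0,0]],[[0,0,-0.14],[0,0,0]]]'
python3 -m jog '[[[-0.04,0.02,0],[0,0,0]],[[-0.08,0.04,0],[0,0,0]],[[-0.12,0.06,0],[0,0,0]],[[-0.14,0.06,0],[0,0,0]],[[-0.14,0.06,0],[0,0,0]]]'
python3 - <<'E'
from ck import *
T=optics.get_image("top")
for n,d,(x,y,w,h) in(("S",S,(144,265,56,50)),("T",T,(322,218,46,46))):
    i=cv2.cvtColor(d["image"],cv2.COLOR_BGR2HSV)[y:y+h,x:x+w]
    m=cv2.inRange(i,(0,0,110),(179,70,205)); w2=cv2.inRange(i,(0,0,206),(179,70,255)); g=cv2.inRange(i,(78,80,30),(95,255,255)); G=cv2.inRange(i,(45,100,40),(77,255,255))
    print(n,"  "+"".join(str((x+j)%10) for j in range(w)))
    for k in range(h): print(y+k,"".join("#" if m[k,j] else "W" if w2[k,j] else "t" if g[k,j] else "-" if G[k,j] else "." for j in range(w)))
h=np.radians(31); u=np.array([np.cos(h),np.sin(h),0]); v=np.array([-u[1],u[0],0]); c=np.array([.445,-.209,0])
Kt=np.array([[T["fx"],0,T["cx"]],[0,T["fy"],T["cy"]],[0,0,1]])
P=np.array([c+u*.025*a+v*.025*b+[0,0,.023] for a,b in((-1,-1),(1,-1),(1,1),(-1,1))])
print("seated lid S",pr(P).round(1).tolist(),"T",cv2.projectPoints(P,T["rvec"],T["tvec"],Kt,None)[0].reshape(-1,2).round(1).tolist())
E
```

```text
t: 34.45
tool_pos: [0.4457, -0.2078, -0.0309]
tool_rot: [-3.027, -0.838, 0.002]
contact_force: [-0.4, 4.1, 7.3]
opening: 0.0469
grip_force: 106.4
t: 34.95
tool_pos: [0.4455, -0.2076, -0.0329]
tool_rot: [-3.027, -0.837, 0.001]
contact_force: [0.4, -0.2, -0.2]
opening: 0.0856
grip_force: 0.0
t: 35.45
tool_pos: [0.4499, -0.2103, 0.1147]
tool_rot: [3.018, 0.835, 0.013]
contact_force: [0.2, -1.0, -0.1]
opening: 0.0853
grip_force: 0.0
t: 35.95
tool_pos: [0.3548, -0.3322, 0.1066]
tool_rot: [-3.029, -0.831, 0.002]
contact_force: [0.4, 0.4, -1.3]
opening: 0.0856
grip_force: 0.0
S   45678901234567890123456789012345678901234567890123456789
265 ........................................................
266 ........................................................
267 ........................................................
268 ........................................................
269 ........................................................
270 ........................................................
271 ........................................................
272 ................................
[... 4428 characters left out ...]
.....#..............#WW-----#WW.--...........
254 ......................---------#W-............
255 ......................----------..............
256 .......................--------...............
257 ......#................----.-.................
258 ........................--....................
259 ......#.......................................
260 ......#.....................................#.
261 ..............................................
262 ..............................................
263 ..........................................#...
seated lid S [[162.9, 301.5], [186.4, 291.9], [177.7, 273.8], [154.9, 282.7]] T [[359.2, 245.3], [349.8, 230.3], [335.1, 239.3], [344.5, 254.5]]
```

Both tabs are back in their rest pixels (side (183,281) and (156,292)), and the lid corners match the seated height, so the box has snapped in. One last check of all the pieces, then I hand in.

Run:
```python
from ck import *
from station import job
T=optics.get_image("top"); old=cv2.imread("pics/top0.png"); 
d=cv2.absdiff(T["image"],old).max(2)
for n,(x,y,w,h) in {"orange box":(172,134,24,24),"buffer":(213,133,24,28),"purple":(174,208,16,18),"red":(235,167,16,16)}.items(): print(n,(d[y:y+h,x:x+w]>60).sum())
B=((100,110,50),(125,255,255)); print("dye cap",blob(S["image"],(192,140,22,15),*B)[0],pr([[.4565,.1808,.083]]))
print("oil cap T px dark check",T["image"][183-6:183+7:3,172-6:172+9:3].max(2).tolist())
o=ctrl.get_obs(); print(o["t"],o["contact_force"].round(1),o["dq"].round(3))
print(job.finish_job())
```

```text
orange box 0
buffer 5
purple 0
red 0
dye cap [201.69467787 147.54061625] [[201.953439   146.51549843]]
oil cap T px dark check [[90, 51, 232, 241, 181], [51, 54, 155, 86, 255], [123, 93, 161, 111, 255], [255, 111, 117, 102, 151], [254, 229, 255, 219, 255]]
36.15 [ 0.6  0.1 -0.2] [ 0.009 -0.002 -0.003 -0.002  0.001 -0.006]
the job is handed in; nothing more can be done
None
```

I handed the job in at 36 s: both bottles stand upright in their cups, the dish is centred in the ring, and the green box is snapped into its dock; the blue-capped bottle leaned about 6–10° in the gripper on the way, and the bystanders were left alone.

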